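# Free and set the end stop of a luthier's planing board

### The arm

A 7-joint arm with a two-finger parallel gripper is mounted at the origin on the work surface. World frame = base frame: x ahead of the robot, y to its left, z up, the work surface at z = 0. Lengths are in m, angles in degrees, forces in N, time in s.
With the tool pointing down it reaches from about 0.425 to 0.875 m from the base axis. Payload 4.7 kg.
Tool frame: the origin (TCP) lies at the very end of the fingers, on their centre line; the grasp point (between the pads) lies 19 mm behind it; x points along the fingers, z is the direction in which the jaws open and shut, and the axes are right-handed (so a half turn about x gives the same grasp; the last joint's range is limited). The gripper opens to 87 mm and grips with 3 to 60 N. Pads are 19 mm wide; open, the fingers measure 117 mm over their backs; the gripper's body (75 mm by 190 mm) begins 51 mm behind the grasp point.
Start: joints at [-67.832, 18.392, -4.016, 83.108, 1.295, 78.541, -3.26], TCP at [0.237, 0.605, 0.223] pointing down, gripper open.
Joint ranges: [-163.93, 163.93], [-17.29, 119.83], [-79.2, 71.16], [3.27, 140.29], [-89.18, 269.18], [5.43, 117.66], [-154.24, 154.24]. Speed limits (degrees/s): [147.25, 147.25, 180, 180, 180, 180, 180].

### API

Orientations are given as [roll, pitch, yaw] about the fixed x, y, z axes, in that order (R = Rz(yaw) Ry(pitch) Rx(roll)).
In Python, from cell import env gives the robot as it stands. The module is installed in compiled form; this text tells all that it offers.
- The arm moves only by the tool drive_tool, never from a script. Its argument "increments" is a list of rows, each a list of 2 entries, a list of its own where there are three numbers: the shift along the tool's x, y, z scaled (see below), then the turn, a rotation vector about the tool's x, y, z scaled (see below). In form: [[[dx, dy, dz], [wx, wy, wz]], ...]. A call has 1 to 10 rows; each row shifts and turns the commanded pose from where the row before left it, along the tool's axes as they then stand; what a row does not reach is not made up. The controller multiplies each number of a shift by 0.04 m and each number of a turn by 120 degrees. A row lasts 1/10 s, in which the tool goes at most 50 mm and 8.59 degrees, less where a joint would pass 70% of its speed; a pose out of reach is approached as far as the arm can. A call with a number of a shift or a turn outside -1 to 1 is refused whole. A call with a gripper value outside its range is refused whole. "hand" is the gripper's target within -1 to 1 (fully open at 1, half-way at 0, shut at -1), set as the call begins (left out, the last holds). The fingers move at their own pace and stop on an object; "squeeze" is the grip in N (left out, the last holds). Time passes only in rows, so rows that do not move let the fingers close. It gives the time, the measured TCP pose, the force and the opening at its end, in the units of the state.
- env.get_obs(): the state, without advancing time (a new reading comes with each control period).
- env.read_camera(name): name is "scene" or "top" or "wrist"; returns a dict with "frame" (420x560x3 uint8, red, green, blue), "fx", "fy", "cx", "cy" (pixels), "R" (3x3) and "t" (3): a world point X has camera coordinates R X + t. Camera axes: x right, y down, z forward; pixel columns grow to the right and rows downward; lengths in m; the calibration is good to about 2 mm. A picture is of the moment at which its call begins. There is no depth.
- env.sign_off(): hands the job in, once; it reports no verdict.
The state is a dict: "time_s": time; "qpos": joint angles; "joint_velocities": joint speeds; "effort": joint torques, N m; "tool_pos": TCP position; "tool_rot": TCP orientation; "force": force on the tool from outside, world axes, zero at the start; "wrist_torque": the same for the moment, N m; "grip_width": finger opening in m.
Only numpy, scipy, OpenCV 4.12 (cv2) and the standard library are available. Lean on these libraries where they do the work, as an engineer would, in place of code of your own. Each camera call takes 0.05 s, during which the arm holds its last target.

### The job

The end stop of the planing board is locked by the knurled wheel above its bar: roll a fingertip round the wheel's rim to loosen it anticlockwise (seen from above) by two full turns, at most half a turn more. Then push the stop by its tall rear tab until its face touches the end of the maple blank, without shifting the blank. Only touch and push: grip and lift nothing, and leave the other things where they are.

Things in the scene. Friction and masses are not known exactly. Their poses are not given: they have to be found in the camera images.
- jig: plywood planing board, 200 mm (its x) by 500 mm (its y, from -200 to +300), 18 mm thick, screwed to the bench; origin on the bench surface, 200 mm from its right end, on the stop's centre line. The end stop slides along its +y, towards the maple blank. A dark fence strip (30 mm high) runs beside the blank at its +x side
- lock_wheel (a joint): turning angle (rad) of the steel knurled locking wheel: 0 fully tight, grows anticlockwise seen from above = loosening; starts between 0 and 0.25 rad; one turn is 6.28. It turns stiffly (about 0.05 N m), stays where it is left, rises 3 mm a turn, and would run off its thread soon after two and a half turns. Its pin holds the end stop until about one and a half turns
- wheel_top (a point): centre of the flat top face of the knurled wheel: 69 mm across over the ridges, rim 18 mm tall (the rim reaches from 0 to 18 mm below this point), axis vertical, 78 mm above the bench when tight, at jig x 0, y -30 mm, on a low aluminium bridge (46 mm high). The rim carries 30 upright ridges standing 1.8 mm proud; a black dot lies on the top face 20 mm from the axis. The point turns with the wheel. Everything else within 90 mm of the axis is lower than 55 mm above the bench
- stop (a joint): travel (m) of the steel end stop towards the blank: 0 at the start, at most 0.060; once unlocked it slides with about 2.5 N and stays where it is left
- stop_face (a point): centre of the stop's flat front face (60 mm wide, 32 mm high), 34 mm above the bench; y axis points square out of the face at the blank. The stop is a flat bar that runs back under the bridge to the rear tab
- tab_back (a point): centre of the width of the rear face of the stop's upright rear tab, 50 mm above the bench; tab 50 mm wide, 10 mm thick (it fills 0 to +10 mm along y from here), top 65 mm above the bench; 205 mm behind the stop's front face. Push it along +y
- blank_end (a point): centre of the end face of the maple blank that looks at the stop (y axis points into the blank, along it). Blank 60 x 200 x 45 mm, about 0.42 kg, lying loose on the board, its end 18 to 42 mm in front of the stop's face at the start
- sanding_block: cork sanding block 40 x 75 x 28 mm on the board; origin under its centre
- tin: small round metal tin, 36 mm across, 30 mm high, on the board; origin under its centre
- brush: wooden brush 150 mm long lying on the board; origin under it
- glue: white glue bottle 56 mm across, 150 mm high, on the bench; origin under its centre
- hammer: hammer 240 mm long lying on the bench; origin under it
- jar: amber glass jar 70 mm across, 90 mm high, on the bench; origin under its centre
- mug: white mug 80 mm across, 90 mm high, on the bench; origin under its centre

How it is judged:
By the outcome, as a careful person would: the job done as asked, in the order asked, and still so for the second after the job is handed in, with the robot touching nothing.
It also fails if it takes over 61 s, if anything falls off the work surface, if the arm or the gripper's body presses on something with over 40 N, if the wrist force passes 120 N, or if a joint passes its speed limit or range.

## Working session

There is one attempt and no reset: what is moved stays moved. The work goes in short steps, Python scripts to look and compute and a tool call to move; the robot and the scene stay as the last step left them, time stands still between calls to the robot, and variables do not carry over. Pictures are saved under pics/ and viewed, and the job is handed in when it is done.

Besides the shell and the picture viewer there is one more tool, called by a JSON object that holds its "op" and its "data". drive_tool: Moves the arm, as the interface text tells. Shifts and turns lie within -1 to 1; 1 stands for 0.04 m of shift or 120 degrees of turn. Its arguments: {"type":"object","properties":{"increments":{"type":"array"},"hand":{"type":"number"},"squeeze":{"type":"number"}},"required":["increments"]}

```bash
mkdir -p pics; python3 - <<'E'
from cell import env
import cv2,pickle
o=env.get_obs();print(o)
d={}
for n in ["scene","top","wrist"]:
    c=env.read_camera(n);d[n]=c
    cv2.imwrite(f"pics/{n}0.png",c["frame"][:,:,::-1]);print(n,c["fx"],c["cx"],c["cy"],c["R"],c["t"])
pickle.dump(d,open("cams0.pkl","wb"))
E
```

```text
{'time_s': 0.0, 'qpos': array([-67.83277165,  18.44058318,  -4.01373336,  83.1769843 ,
         1.29455167,  78.53867603,  -3.26011879]), 'joint_velocities': array([ 0.02880961,  0.01528106,  0.0007515 ,  0.00673406, -0.02981617,
        0.055454  ,  0.03000957]), 'effort': array([-6.13786688e-05, -4.91290069e+01, -4.03837077e-01, -3.12521124e+01,
       -6.36851834e-02,  4.37316787e-02,  1.98548432e-04]), 'tool_pos': array([0.23660013, 0.60480947, 0.22142574]), 'tool_rot': array([-176.97831668,   89.88881258, -108.33766383]), 'force': array([-0.09397377, -0.01077371, -0.25198559]), 'wrist_torque': array([0.05878168, 0.03922965, 0.01842122]), 'grip_width': 0.08707806807610947}
scene 402.8502796676373 276.9503295683217 221.16907387980936 [[-0.12871875  0.99151009 -0.01841798]
 [ 0.71238196  0.0795298  -0.69727107]
 [-0.68988653 -0.1028725  -0.71657088]] [ 0.06566463 -0.3966398   1.56304006]
top 450.31457776978635 283.63563102178233 207.26015409453458 [[ 0.01065082 -0.99993009 -0.00513499]
 [-0.97638406 -0.0092916  -0.21584214]
 [ 0.21577934  0.00731261 -0.97641477]] [0.00360254 0.65107709 1.51074584]
wrist 364.89994373445273 273.1274539774627 208.6962633259788 [[ 3.63220256e-01  9.31703145e-01 -5.43668114e-04]
 [ 8.96236376e-01 -3.49234110e-01  2.73488380e-01]
 [ 2.54620116e-01 -9.98237744e-02 -9.61875153e-01]] [-0.64838163 -0.03274899  0.39153776]
```

View pics/scene0.png

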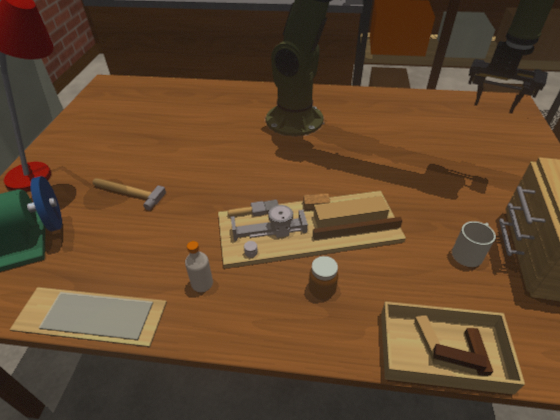

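View pics/top0.png

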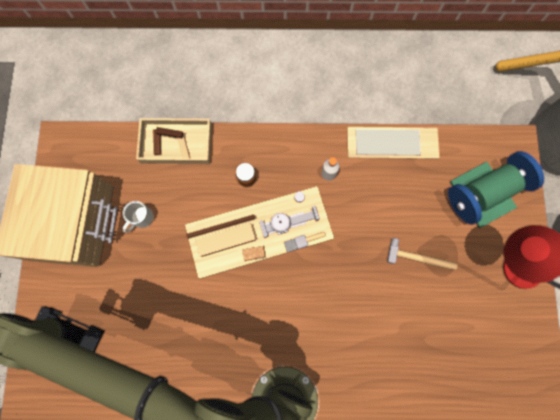

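View pics/wrist0.png

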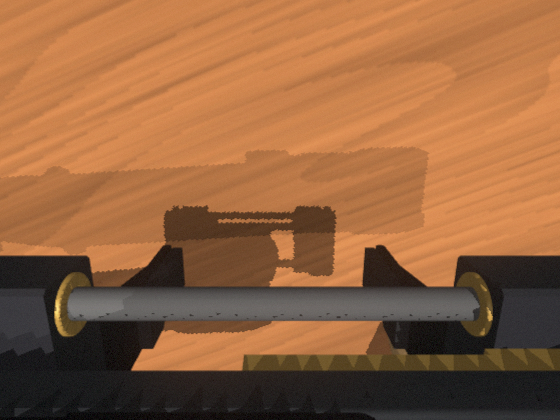

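```bash
python3 - <<'E'
import cv2,pickle
d=pickle.load(open("cams0.pkl","rb"))
t=d["top"]["frame"][180:285,178:340,::-1]; s=d["scene"]["frame"][180:270,205:410,::-1]
cv2.imwrite("pics/topz.png",cv2.resize(t,None,fx=4.9,fy=4.9,interpolation=cv2.INTER_CUBIC))
cv2.imwrite("pics/scenez.png",cv2.resize(s,None,fx=3.9,fy=3.9,interpolation=cv2.INTER_CUBIC))
E
```

```text
(no output)
```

View pics/topz.png

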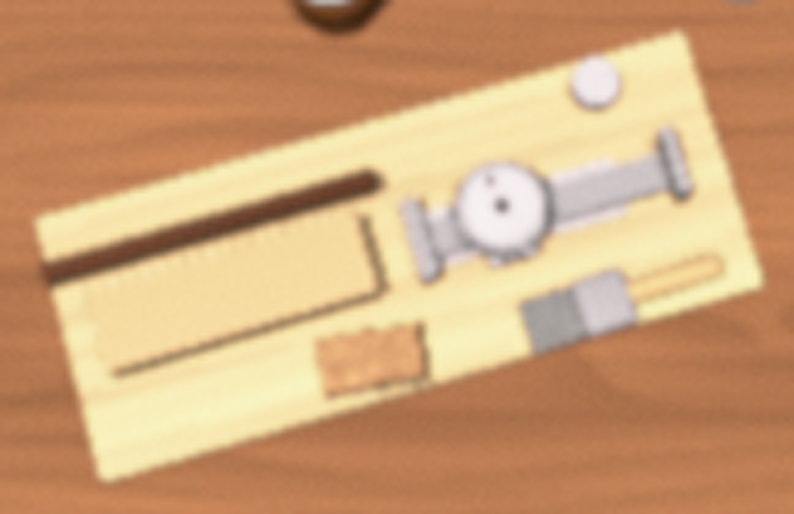

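View pics/scenez.png

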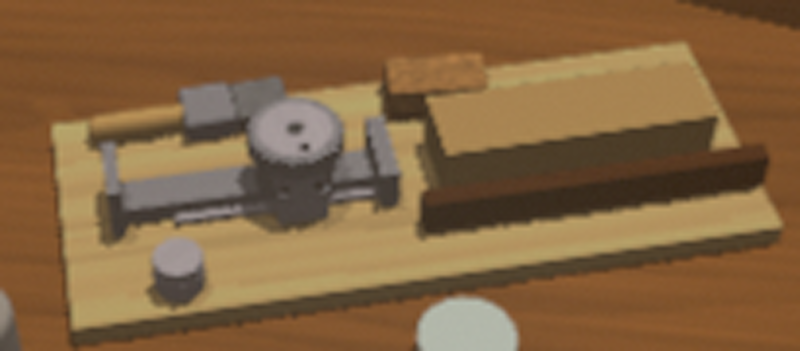

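```bash
cat >h.py <<'E'
import numpy as np,cv2,pickle
from scipy.optimize import least_squares
from scipy.spatial.transform import Rotation as Ro
def proj(c,X):
    p=np.atleast_2d(X)@np.array(c["R"]).T+c["t"]
    return np.c_[c["fx"]*p[:,0]/p[:,2]+c["cx"],c["fy"]*p[:,1]/p[:,2]+c["cy"]]
def ray(c,uv,z):
    R=np.array(c["R"]);C=-R.T@c["t"];uv=np.atleast_2d(uv)
    r=np.c_[(uv[:,0]-c["cx"])/c["fx"],(uv[:,1]-c["cy"])/c["fy"],np.ones(len(uv))]@R
    return C+r*((z-C[2])/r[:,2])[:,None]
E
python3 - <<'E'
from h import *
d=pickle.load(open("cams0.pkl","rb"))
T=lambda a:(np.array(a)+.5)/4.9-.5+[178,180]
S=lambda a:(np.array(a)+.5)/3.9-.5+[205,180]
t=T([(38,218),(685,35),(762,287),(103,482)])
s=S([(780,228),(75,332),(53,125),(688,43)])
K=np.array([(.1,.3,.018),(.1,-.2,.018),(-.1,-.2,.018),(-.1,.3,.018)])
def W(p,K):
    K=np.atleast_2d(K);c,q=np.cos(p[2]),np.sin(p[2]);return np.c_[p[0]+c*K[:,0]-q*K[:,1],p[1]+q*K[:,0]+c*K[:,1],K[:,2]]
for nm,f in (("both",lambda p:np.r_[proj(d["top"],W(p,K))-t,proj(d["scene"],W(p,K))-s].ravel()),("top",lambda p:(proj(d["top"],W(p,K))-t).ravel()),("scene",lambda p:(proj(d["scene"],W(p,K))-s).ravel())):
    r=least_squares(f,[.5,0,.2]);print(nm,r.x[:2],np.degrees(r.x[2]),np.round(r.fun,1))
    p=r.x;print(" wheel",W(p,[0,-.03,.078]))
    if nm=="both":P=p
print("top wheel",ray(d["top"],T([502,206]),.078),"dot",ray(d["top"],T([490,182]),.078),"scene wheel",ray(d["scene"],S([296,129]),.078),"dot",ray(d["scene"],S([305,147]),.078))
# into jig coords
def J(X):
    c,q=np.cos(P[2]),np.sin(P[2]);D=X[:,:2]-P[:2];return np.c_[c*D[:,0]+q*D[:,1],-q*D[:,0]+c*D[:,1]]
print("tab top",J(ray(d["top"],T([(668,128),(688,195),(660,130),(678,200)]),.065)))
print("tab top scene",J(ray(d["scene"],S([(103,148),(112,195),(113,143),(125,194)]),.065)))
print("stop top",J(ray(d["top"],T([(405,205),(423,278)]),.05)))
print("blank end top",J(ray(d["top"],T([(360,212),(383,292)]),.063)))
print("tin",J(ray(d["top"],T([(597,82)]),.048)),"fence end",J(ray(d["top"],T([(380,182)]),.048)),"brush",J(ray(d["top"],T([(720,265),(523,305),(620,270)]),.03)))
np.save("jig.npy",P)
E
```

```text
both [0.58948316 0.05066169] 16.998363458875325 [-0.6 -0.1 -0.3 -0.7  0.6 -0.3 -0.5 -0.2  1.2 -0.2 -1.  -0.7 -0.4 -0.4
 -0.4 -0.5]
 wheel [[0.5982535 0.0219723 0.078    ]]
top [0.58826988 0.04991176] 16.876055319201022 [-0.4  0.1 -0.  -0.3  0.8  0.2 -0.4 -0. ]
 wheel [[0.59697895 0.02120371 0.078     ]]
scene [0.59075534 0.05120235] 17.12075131811601 [ 1.5 -0.1 -0.8 -0.2 -0.4 -0.  -0.3 -0.3]
 wheel [[0.59958693 0.02253175 0.078     ]]
top wheel [[0.5982167 0.0220235 0.078    ]] dot [[0.61547262 0.03076334 0.078     ]] scene wheel [[0.5983872  0.02267967 0.078     ]] dot [[0.61518865 0.03098651 0.078     ]]
tab top [[ 0.02335707 -0.16112549]
 [-0.02760701 -0.16029873]
 [ 0.02357815 -0.15516722]
 [-0.02905814 -0.1523612 ]]
tab top scene [[-0.01905562 -0.16342002]
 [ 0.0271313  -0.16136168]
 [-0.02270225 -0.1560533 ]
 [ 0.02783138 -0.15254937]]
stop top [[ 0.02565552  0.03588657]
 [-0.02921076  0.03795108]]
blank end top [[ 0.0273076   0.0681241 ]
 [-0.03293527  0.06787909]]
tin [[ 0.07435799 -0.12366564]] fence end [[0.04749087 0.04866851]] brush [[-0.07783286 -0.17149962]
 [-0.06543021 -0.02601417]
 [-0.06080146 -0.10079128]]
```

```bash
cat >>h.py <<'E'
def tool(o): return Ro.from_euler('xyz',o["tool_rot"],degrees=True).as_matrix()
E
python3 - <<'E'
from h import *
from cell import env
o=env.get_obs();R=tool(o);print(R.round(3))
p=np.load("jig.npy");ex=np.array([np.cos(p[2]),np.sin(p[2]),0]);ey=np.array([-ex[1],ex[0],0])
print(ex,ey)
C=np.array([.5983,.0222,.13])
D=C-o["tool_pos"];print("delta to over wheel tool frame /40:",R.T@D/.04)
E
```

```text
[[-0.    -0.931  0.364]
 [-0.001  0.364  0.931]
 [-1.    -0.    -0.002]]
[0.95631311 0.29234439 0.        ] [-0.29234439  0.95631311  0.        ]
delta to over wheel tool frame /40: [  2.30905352 -13.72603149 -10.27273668]
```

```bash
python3 - <<'E'
from h import *
from cell import env
o=env.get_obs();R=tool(o)
D=np.array([.6577,.0138,.13])-o["tool_pos"];print(R.T@D/.04/18)
d=pickle.load(open("cams0.pkl","rb"))
print(ray(d["top"],[(333,160),(246,172),(130,212)],.12))
E
```

```text
[ 0.12825923 -0.84364249 -0.5515359 ]
[[ 0.81028137 -0.16019934  0.12      ]
 [ 0.76401265  0.14146824  0.12      ]
 [ 0.61873086  0.53194251  0.12      ]]
```

{"op": "drive_tool", "data": {"increments": [[[0.06,-0.42,-0.28],[0,0,0]],[[0.12,-0.84,-0.55],[0,0,0]],[[0.12,-0.84,-0.55],[0,0,0]],[[0.12,-0.84,-0.55],[0,0,0]],[[0.12,-0.84,-0.55],[0,0,0]],[[0.12,-0.84,-0.55],[0,0,0]],[[0.12,-0.84,-0.55],[0,0,0]],[[0.12,-0.84,-0.55],[0,0,0]],[[0.12,-0.84,-0.55],[0,0,0]],[[0.12,-0.84,-0.55],[0,0,0]]], "hand": -1, "squeeze": 10}}

```text
time_s: 1.15
tool_pos: [0.4585, 0.2928, 0.1767]
tool_rot: [29.7, 90.0, 98.3]
force: [0.6, 0.6, -0.1]
grip_width: 0.0154
```

{"op": "drive_tool", "data": {"increments": [[[0.12,-0.84,-0.55],[0,0,0]],[[0.12,-0.84,-0.55],[0,0,0]],[[0.12,-0.84,-0.55],[0,0,0]],[[0.12,-0.84,-0.55],[0,0,0]],[[0.12,-0.84,-0.55],[0,0,0]],[[0.12,-0.84,-0.55],[0,0,0]],[[0.12,-0.84,-0.55],[0,0,0]],[[0.12,-0.84,-0.55],[0,0,0]],[[0.06,-0.46,-0.3],[0,0,0]],[[0,0,0],[0,0,0]]]}}

```text
time_s: 2.15
tool_pos: [0.6575, 0.0093, 0.1351]
tool_rot: [-171.5, 89.8, -103.2]
force: [-0.2, -0.0, -0.2]
grip_width: 0.0006
```

{"op": "drive_tool", "data": {"increments": [[[0,0,0],[0.07,0,0]],[[0,0,0],[0.07,0,0]],[[0,0,0],[0.07,0,0]],[[0,0,0],[0.07,0,0]],[[0,0,0],[0.07,0,0]],[[0,0,0],[0.07,0,0]],[[0,0,0],[0.07,0,0]],[[0,0,0],[0.07,0,0]],[[0,0,0],[0.07,0,0]],[[0,0,0],[0.07,0,0]]]}}

```text
time_s: 3.15
tool_pos: [0.6562, 0.0164, 0.136]
tool_rot: [135.8, 89.9, 120.2]
force: [-0.6, -0.6, -1.2]
grip_width: 0.0005
```

```bash
cat >st.py <<'E'
from h import *
from cell import env
def st():
    o=env.get_obs();R=tool(o);C=np.array([.5983,.0222,0])
    d=o["tool_pos"]-C
    print("t",round(o["time_s"],2),"pos",o["tool_pos"].round(4),"q",o["qpos"].round(1),"F",o["force"].round(1),"yaz",np.degrees(np.arctan2(R[1,1],R[0,1])).round(1),"az",np.degrees(np.arctan2(d[1],d[0])).round(1),"r",np.hypot(d[0],d[1]).round(4),"rel tool",(R.T@d)[1:].round(4),"w",o["grip_width"],"tilt",R[2,0].round(4))
    return o,R
if __name__=="__main__": st()
E
python3 st.py
```

```text
t 3.15 pos [0.6562 0.0164 0.136 ] q [-31.1  25.   36.   89.5 -15.3  70.5  -8.2] F [-0.6 -0.6 -1.2] yaz 74.4 az -5.7 r 0.0582 rel tool [0.0102 0.0572] w 0.000541513611715284 tilt -1.0
```

{"op": "drive_tool", "data": {"increments": [[[0,0,0],[0.07,0,0]],[[0,0,0],[0.07,0,0]],[[0,0,0],[0.07,0,0]],[[0,0,0],[0.07,0,0]],[[0,0,0],[0.07,0,0]],[[0,0,0],[0.07,0,0]],[[0,0,0],[0.07,0,0]],[[0,0,0],[0.07,0,0]],[[0,0,0],[0.07,0,0]],[[0,0,0],[0.07,0,0]]]}}

```text
time_s: 4.15
tool_pos: [0.6562, 0.0165, 0.1358]
tool_rot: [-140.8, 89.9, 119.6]
force: [0.3, -0.3, -0.4]
grip_width: 0.0005
```

```bash
python3 st.py; python3 - <<'E'
from h import *
from cell import env
d={}
for n in ["scene","wrist"]:
    c=env.read_camera(n);d[n]=c
    cv2.imwrite(f"pics/{n}1.png",c["frame"][:,:,::-1])
E
```

```text
t 4.15 pos [0.6562 0.0165 0.1358] q [-42.2  29.9  52.5  89.9 -24.6  72.5 -85.5] F [ 0.3 -0.3 -0.4] yaz -9.6 az -5.6 r 0.0582 rel tool [ 0.0579 -0.0043] w 0.0004951983362654163 tilt -1.0
```

View pics/scene1.png

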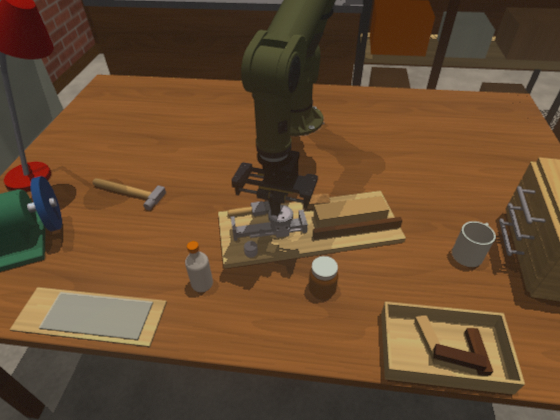

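View pics/wrist1.png

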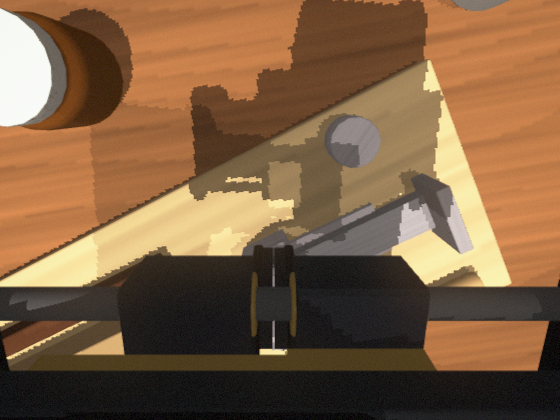

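{"op": "drive_tool", "data": {"increments": [[[0.45,0,0.03],[0,0,0]],[[0.6,0,0.04],[0,0,0]],[[0.6,0,0.04],[0,0,0]],[[0.15,0,0],[0,0,0]],[[0,0,0],[0,0,0]]]}}

```text
time_s: 4.75
tool_pos: [0.6549, 0.0105, 0.0624]
tool_rot: [-82.8, 89.8, 177.9]
force: [-0.0, 1.2, 0.9]
grip_width: 0.0002
```

```bash
python3 st.py
```

```text
t 4.75 pos [0.6549 0.0105 0.0624] q [-40.   33.8  49.9  93.7 -27.8  65.8 -82.5] F [-0.   1.2  0.9] yaz -9.3 az -11.6 r 0.0577 rel tool [0.0575 0.0024] w 0.00023839585879841977 tilt -1.0
```

{"op": "drive_tool", "data": {"increments": [[[0,-0.1,-0.05],[0,0,0]],[[0,-0.1,0],[0,0,0]],[[0,-0.1,0],[0,0,0]],[[0,-0.05,0],[0,0,0]],[[0,0,0],[0,0,0]]]}}

```text
time_s: 5.25
tool_pos: [0.6426, 0.0148, 0.0646]
tool_rot: [143.5, 90.0, 44.1]
force: [0.9, 0.3, 0.2]
grip_width: 0.0005
```

```bash
python3 st.py
```

```text
t 5.25 pos [0.6426 0.0148 0.0646] q [-41.7  32.2  50.6  95.8 -27.   65.  -83.1] F [0.9 0.3 0.2] yaz -9.3 az -9.5 r 0.0449 rel tool [0.0449 0.0001] w 0.0005125446716392492 tilt -1.0
```

{"op": "drive_tool", "data": {"increments": [[[0,-0.05,0],[0,0,0]],[[0,0,0],[0,0,0]]]}}

```text
time_s: 5.45
tool_pos: [0.6415, 0.0148, 0.0646]
tool_rot: [98.8, 89.9, -0.6]
force: [3.0, -0.1, -0.5]
grip_width: 0.0006
```

{"op": "drive_tool", "data": {"increments": [[[0,-0.05,0],[0,0,0]],[[0,0,0],[0,0,0]]]}}

```text
time_s: 5.65
tool_pos: [0.6412, 0.0149, 0.065]
tool_rot: [91.0, 89.7, -8.3]
force: [6.5, -1.4, -2.0]
grip_width: 0.0005
```

```bash
python3 st.py
```

```text
t 5.65 pos [0.6412 0.0149 0.065 ] q [-42.1  31.8  50.7  96.3 -26.8  64.6 -83.3] F [ 6.5 -1.4 -2. ] yaz -9.4 az -9.7 r 0.0435 rel tool [0.0439 0.0002] w 0.0004582923110486467 tilt -1.0
```

{"op": "drive_tool", "data": {"increments": [[[0,-0.04,0],[0,0,0]],[[0,-0.011,-0.15],[-0.07,0,0]],[[0,-0.011,-0.15],[-0.07,0,0]],[[0,-0.011,-0.15],[-0.07,0,0]],[[0,-0.011,-0.15],[-0.07,0,0]],[[0,0,0],[0,0,0]]]}}

```text
time_s: 6.25
tool_pos: [0.6367, 0.041, 0.0653]
tool_rot: [83.1, 89.6, 17.6]
force: [5.1, 2.8, 0.3]
grip_width: 0.0005
```

```bash
python3 st.py
```

```text
t 6.25 pos [0.6367 0.041  0.0653] q [-39.6  28.7  43.4  96.6 -21.8  63.1 -55.3] F [5.1 2.8 0.3] yaz 24.5 az 26.1 r 0.0428 rel tool [ 0.0432 -0.0011] w 0.0005148506385702694 tilt -1.0
```

```bash
cat >look.py <<'E'
import sys
from h import *
from cell import env
k=sys.argv[1]
c=env.read_camera("scene");u=proj(c,[.5983,.0222,.078])[0].astype(int)
f=c["frame"][u[1]-40:u[1]+40,u[0]-55:u[0]+55,::-1]
a=cv2.resize(f,None,fx=6,fy=6,interpolation=cv2.INTER_CUBIC)
cv2.imwrite(f"pics/s{k}.png",a);print(u)
if len(sys.argv)>2:
    n=sys.argv[2];c=env.read_camera(n);f=c["frame"][:,:,::-1]
    if n=="top":
        u=proj(c,[.5983,.0222,.078])[0].astype(int);f=cv2.resize(f[u[1]-40:u[1]+40,u[0]-55:u[0]+55],None,fx=6,fy=6,interpolation=cv2.INTER_CUBIC)
    cv2.imwrite(f"pics/{n}{k}.png",f)
E
python3 look.py 2 top
```

```text
[280 212]
```

View pics/s2.png

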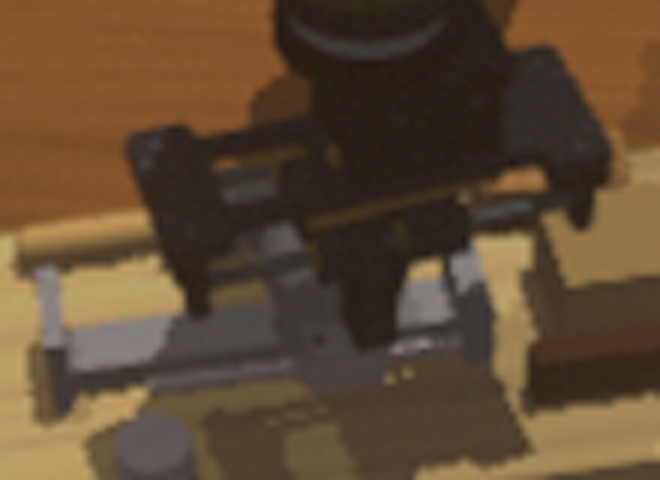

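View pics/top2.png

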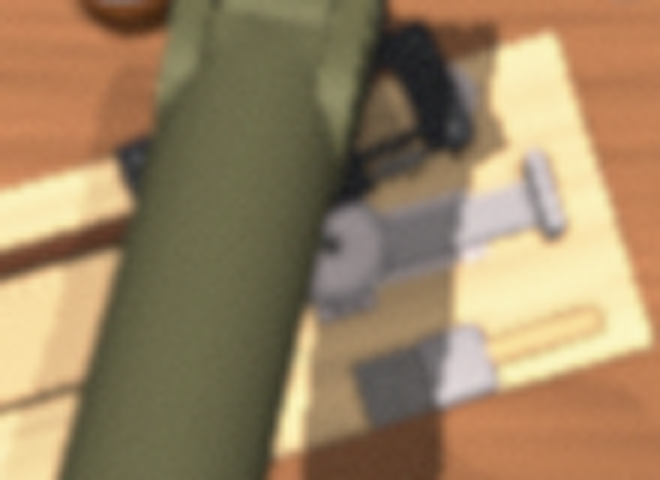

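{"op": "drive_tool", "data": {"increments": [[[0,-0.03,0],[0,0,0]],[[-0.002,-0.011,-0.15],[-0.07,0,0]],[[-0.002,-0.011,-0.15],[-0.07,0,0]],[[-0.002,-0.011,-0.15],[-0.07,0,0]],[[-0.002,-0.011,-0.15],[-0.07,0,0]],[[-0.002,-0.011,-0.15],[-0.07,0,0]],[[-0.002,-0.011,-0.15],[-0.07,0,0]],[[-0.002,-0.011,-0.15],[-0.07,0,0]],[[-0.002,-0.011,-0.15],[-0.07,0,0]],[[-0.002,-0.011,-0.15],[-0.07,0,0]]]}}

```text
time_s: 7.35
tool_pos: [0.5887, 0.0644, 0.0655]
tool_rot: [57.1, 89.8, 67.4]
force: [0.5, 2.7, 1.7]
grip_width: 0.0005
```

```bash
python3 st.py;python3 look.py 3 top
```

```text
t 7.35 pos [0.5887 0.0644 0.0655] q [-33.3  20.1  29.3 102.8 -11.4  60.   10.5] F [0.5 2.7 1.7] yaz 100.3 az 102.8 r 0.0433 rel tool [ 0.0434 -0.0018] w 0.0005351915123889305 tilt -1.0
[280 212]
```

View pics/s3.png

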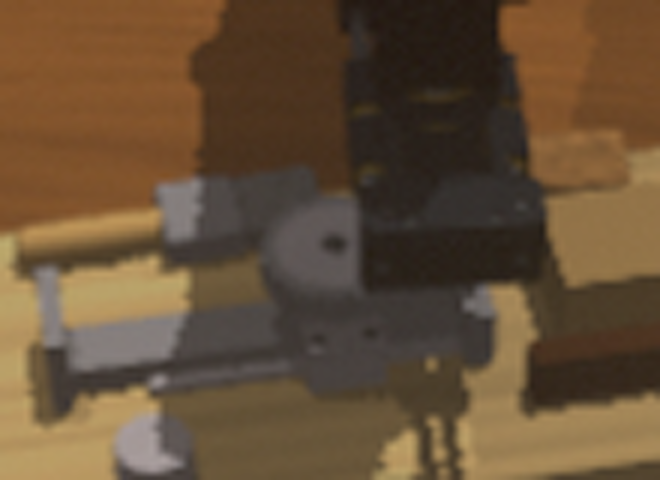

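View pics/top3.png

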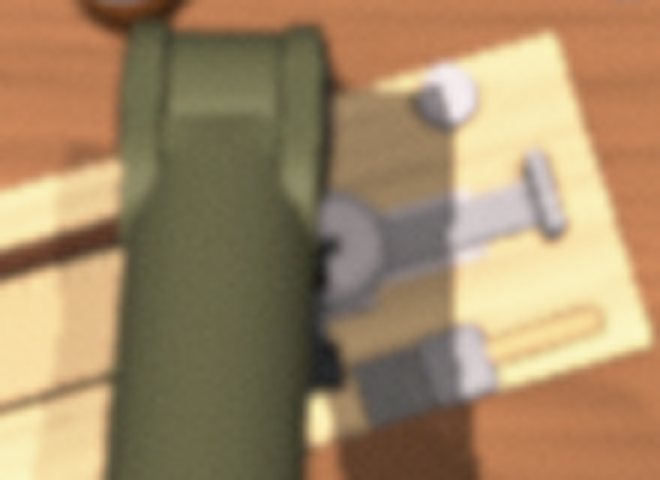

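{"op": "drive_tool", "data": {"increments": [[[0,-0.06,0],[0,0,0]],[[-0.002,-0.011,-0.15],[-0.07,0,0]],[[-0.002,-0.011,-0.15],[-0.07,0,0]],[[-0.002,-0.011,-0.15],[-0.07,0,0]],[[-0.002,-0.011,-0.15],[-0.07,0,0]],[[-0.002,-0.011,-0.15],[-0.07,0,0]],[[-0.002,-0.011,-0.15],[-0.07,0,0]],[[-0.002,-0.011,-0.15],[-0.07,0,0]],[[-0.002,-0.011,-0.15],[-0.07,0,0]],[[-0.002,-0.011,-0.15],[-0.07,0,0]]]}}

```text
time_s: 8.45
tool_pos: [0.5537, 0.0229, 0.0653]
tool_rot: [79.4, 89.8, 165.0]
force: [-2.5, 2.2, 2.1]
grip_width: 0.0005
```

```bash
python3 st.py;python3 look.py 4 top
```

```text
t 8.45 pos [0.5537 0.0229 0.0653] q [-22.1  14.9  19.3 107.6  -5.8  58.6  85.2] F [-2.5  2.2  2.1] yaz 175.6 az 179.1 r 0.0447 rel tool [ 0.0448 -0.0027] w 0.0005175215093437979 tilt -1.0
[280 212]
```

View pics/s4.png

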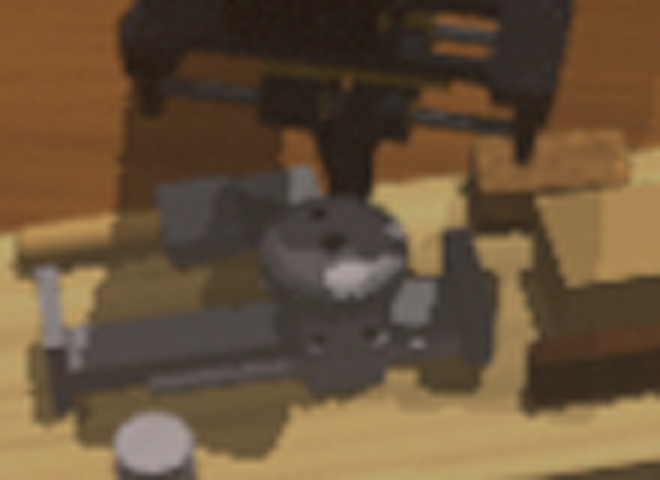

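View pics/top4.png

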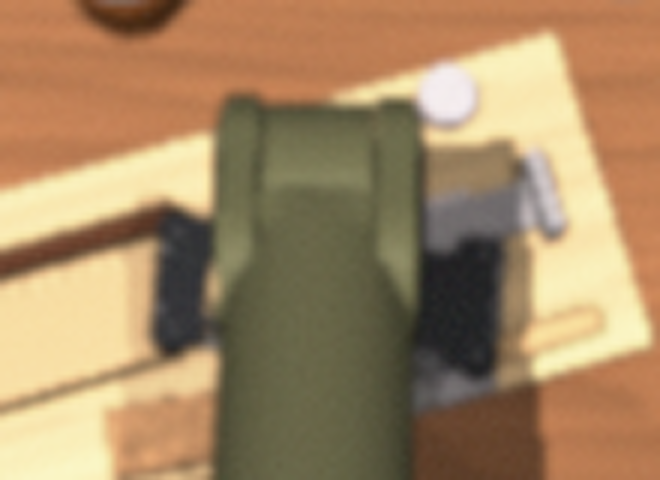

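{"op": "drive_tool", "data": {"increments": [[[0,-0.04,0],[0,0,0]],[[-0.002,-0.011,-0.15],[-0.07,0,0]],[[-0.002,-0.011,-0.15],[-0.07,0,0]],[[-0.002,-0.011,-0.15],[-0.07,0,0]],[[-0.002,-0.011,-0.15],[-0.07,0,0]],[[-0.002,-0.011,-0.15],[-0.07,0,0]]]}}

```text
time_s: 9.15
tool_pos: [0.5634, -0.0069, 0.0652]
tool_rot: [68.2, 89.8, -164.4]
force: [-3.4, -0.4, 2.0]
grip_width: 0.0007
```

```bash
cat >dot.py <<'E'
import sys
from h import *
c=pickle.load(open("cams0.pkl","rb"))["scene"]
u=np.array([280,212]);cx,cy,dx,dy=map(float,sys.argv[1:5]);z=float(sys.argv[5])
f=lambda a,b:ray(c,(np.array([a,b])+.5)/6-.5+u-[55,40],z)[0]
a=f(cx,cy);b=f(dx,dy);print("centre",a,"az",np.degrees(np.arctan2(*(b-a)[1::-1])),"r",np.linalg.norm(b-a))
E
python3 dot.py 333 242 320 213 .0795
python3 st.py;python3 look.py 5
```

```text
centre [0.59700653 0.02131922 0.0795    ] az -155.54276654300455 r 0.0199133576047266
t 9.15 pos [ 0.5634 -0.0069  0.0652] q [-14.9  15.7  14.7 106.2  -4.5  58.9 129.1] F [-3.4 -0.4  2. ] yaz -142.6 az -140.2 r 0.0455 rel tool [ 0.0457 -0.0018] w 0.0007288718877084452 tilt -1.0
[280 212]
```

View pics/s5.png

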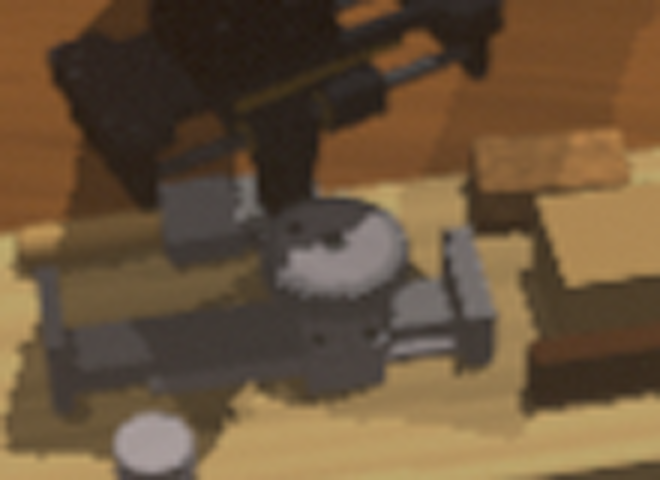

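{"op": "drive_tool", "data": {"increments": [[[0,0.25,0],[0,0,0]],[[0,0.2,0],[0,0,0]],[[0,-0.016,0.22],[0.07,0,0]],[[0,-0.016,0.22],[0.07,0,0]],[[0,-0.016,0.22],[0.07,0,0]],[[0,-0.016,0.22],[0.07,0,0]],[[0,-0.016,0.22],[0.07,0,0]],[[0,-0.016,0.22],[0.07,0,0]],[[0,-0.016,0.22],[0.07,0,0]],[[0,-0.016,0.22],[0.07,0,0]]]}}

```text
time_s: 10.2
tool_pos: [0.5459, 0.0498, 0.0661]
tool_rot: [-50.5, 90.0, 9.2]
force: [-0.4, 0.5, 0.0]
grip_width: 0.0003
```

```bash
python3 dot.py 333 241 294 230 .080; sed -i 's/\.5983,\.0222,0\]/.5977,.0215,0]/' st.py
python3 st.py
```

```text
centre [0.59687155 0.02130891 0.08      ] az -105.50156247590353 r 0.01917487586818982
t 10.2 pos [0.5459 0.0498 0.0661] q [-26.5  14.   20.8 108.7  -5.8  58.3  56.5] F [-0.4  0.5  0. ] yaz 149.7 az 151.4 r 0.0591 rel tool [ 0.059  -0.0017] w 0.0003495045326002513 tilt -1.0
```

{"op": "drive_tool", "data": {"increments": [[[0,-0.016,0.22],[0.07,0,0]],[[0,-0.016,0.22],[0.07,0,0]],[[0,-0.016,0.22],[0.07,0,0]],[[0,-0.016,0.22],[0.07,0,0]],[[0,-0.016,0.22],[0.07,0,0]],[[0,-0.016,0.22],[0.07,0,0]],[[0,-0.016,0.22],[0.07,0,0]],[[0,-0.016,0.22],[0.07,0,0]],[[0,-0.016,0.22],[0.07,0,0]],[[0,-0.016,0.22],[0.07,0,0]]]}}

```text
time_s: 11.2
tool_pos: [0.6228, 0.075, 0.0661]
tool_rot: [30.5, 90.0, 6.1]
force: [-0.1, -0.5, 0.2]
grip_width: 0.0003
```

{"op": "drive_tool", "data": {"increments": [[[0,-0.016,0.22],[0.07,0,0]],[[0,-0.016,0.22],[0.07,0,0]],[[0,-0.016,0.22],[0.07,0,0]],[[0,-0.016,0.22],[0.07,0,0]],[[0,-0.016,0.22],[0.07,0,0]],[[0,-0.016,0.22],[0.07,0,0]],[[0,-0.016,0.22],[0.07,0,0]],[[0,-0.016,0.22],[0.07,0,0]],[[0,-0.016,0.22],[0.07,0,0]],[[0,0,0],[0,0,0]]]}}

```text
time_s: 12.2
tool_pos: [0.6575, 0.0079, 0.0662]
tool_rot: [26.0, 89.9, -73.7]
force: [1.1, -0.6, 0.7]
grip_width: 0.0005
```

```bash
python3 st.py
```

```text
t 12.2 pos [0.6575 0.0079 0.0662] q [-38.8  33.   48.2  93.3 -26.4  65.6 -83.8] F [ 1.1 -0.6  0.7] yaz -9.7 az -12.8 r 0.0613 rel tool [0.0613 0.0034] w 0.0004889156236205062 tilt -1.0
```

{"op": "drive_tool", "data": {"increments": [[[0,-0.2,-0.08],[0,0,0]],[[0,-0.2,0],[0,0,0]],[[0,-0.13,0],[0,0,0]],[[0,0,0],[0,0,0]]]}}

```text
time_s: 12.6
tool_pos: [0.6415, 0.017, 0.0676]
tool_rot: [94.0, 89.3, -5.2]
force: [11.8, -0.9, -3.9]
grip_width: 0.0004
```

```bash
python3 st.py
```

```text
t 12.6 pos [0.6415 0.017  0.0676] q [-41.2  30.6  48.8  96.4 -25.2  64.  -84.5] F [11.8 -0.9 -3.9] yaz -9.2 az -5.8 r 0.044 rel tool [ 0.0447 -0.0027] w 0.00040987709678986676 tilt -0.9999
```

{"op": "drive_tool", "data": {"increments": [[[0.01,-0.011,-0.15],[-0.07,0,0]],[[0.01,-0.011,-0.15],[-0.07,0,0]],[[0,-0.011,-0.15],[-0.07,0,0]],[[0,-0.011,-0.15],[-0.07,0,0]],[[0,-0.011,-0.15],[-0.07,0,0]],[[0,-0.016,-0.15],[-0.07,0,0]],[[0,-0.016,-0.15],[-0.07,0,0]],[[0,-0.016,-0.15],[-0.07,0,0]],[[0,-0.016,-0.15],[-0.07,0,0]],[[0,-0.016,-0.15],[-0.07,0,0]]]}}

```text
time_s: 13.6
tool_pos: [0.6078, 0.0635, 0.0663]
tool_rot: [28.2, 89.8, 13.4]
force: [0.5, -0.2, 1.2]
grip_width: 0.0007
```

```bash
python3 st.py
```

```text
t 13.6 pos [0.6078 0.0635 0.0663] q [-34.4  22.6  31.7 100.2 -13.4  60.8 -13. ] F [ 0.5 -0.2  1.2] yaz 75.1 az 76.5 r 0.0432 rel tool [ 0.0433 -0.0008] w 0.0007380029947913942 tilt -1.0
```

```bash
python3 look.py 6 top; python3 st.py
```

```text
[280 212]
t 13.7 pos [0.607  0.0638 0.0661] q [-34.4  22.6  31.7 100.2 -13.5  60.9 -13.2] F [1.1 0.5 0.6] yaz 74.8 az 77.6 r 0.0433 rel tool [ 0.0434 -0.002 ] w 0.00020843089946271704 tilt -1.0
```

View pics/s6.png

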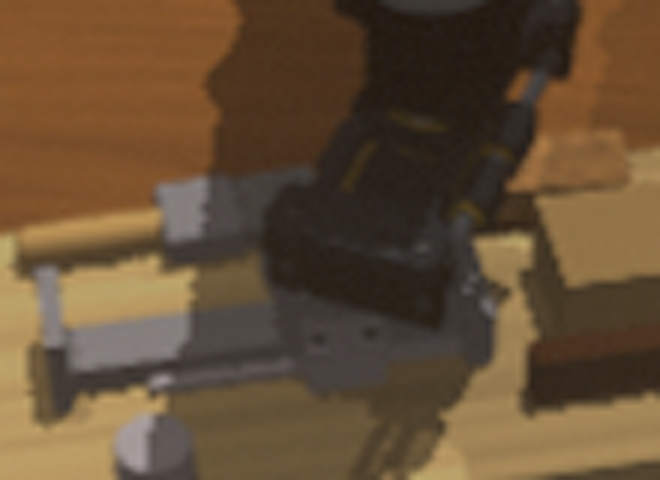

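View pics/top6.png

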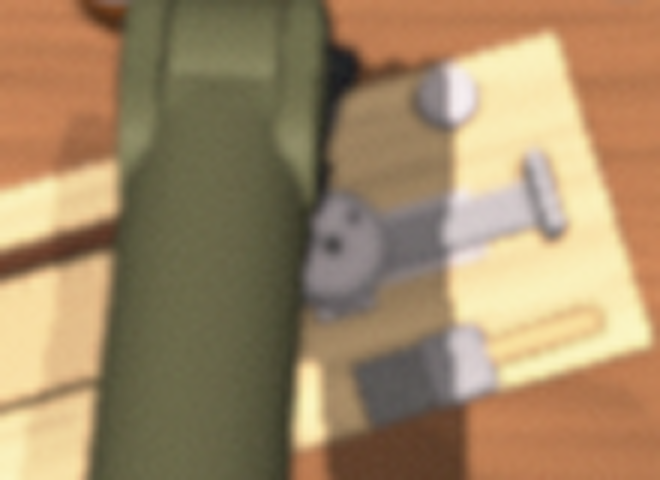

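{"op": "drive_tool", "data": {"increments": [[[0,-0.1,0],[0,0,0]],[[0,-0.014,-0.15],[-0.07,0,0]],[[0,-0.014,-0.15],[-0.07,0,0]],[[0,-0.014,-0.15],[-0.07,0,0]],[[0,-0.014,-0.15],[-0.07,0,0]],[[0,-0.014,-0.15],[-0.07,0,0]],[[0,-0.014,-0.15],[-0.07,0,0]],[[0,-0.014,-0.15],[-0.07,0,0]],[[0,-0.014,-0.15],[-0.07,0,0]],[[0,-0.014,-0.15],[-0.07,0,0]]]}}

```text
time_s: 14.7
tool_pos: [0.5587, 0.0412, 0.0657]
tool_rot: [55.7, 89.8, 116.2]
force: [-2.8, 3.9, 3.9]
grip_width: 0.0006
```

```bash
python3 st.py; python3 look.py 7
```

```text
t 14.7 pos [0.5587 0.0412 0.0657] q [-24.6  15.5  20.4 106.9  -6.5  58.8  59. ] F [-2.8  3.9  3.9] yaz 150.5 az 153.2 r 0.0436 rel tool [ 0.0438 -0.0019] w 0.0005600406794952402 tilt -1.0
[280 212]
```

View pics/s7.png

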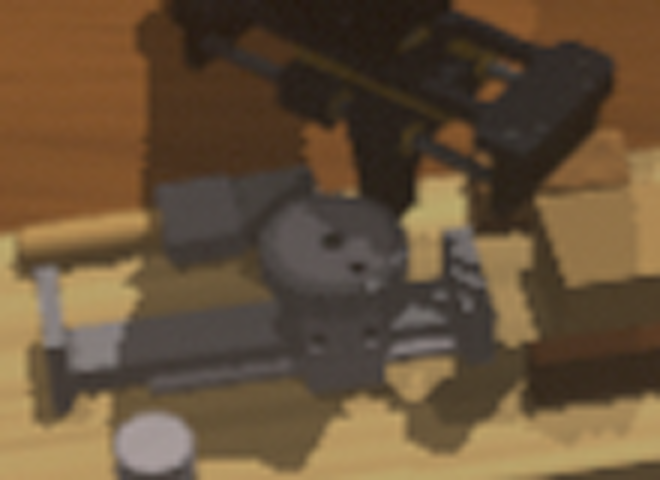

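{"op": "drive_tool", "data": {"increments": [[[0,-0.04,0],[0,0,0]],[[0,-0.013,-0.15],[-0.07,0,0]],[[0,-0.013,-0.15],[-0.07,0,0]],[[0,-0.013,-0.15],[-0.07,0,0]],[[0,-0.013,-0.15],[-0.07,0,0]],[[0,-0.013,-0.15],[-0.07,0,0]],[[0,-0.013,-0.15],[-0.07,0,0]],[[0,-0.013,-0.15],[-0.07,0,0]]]}}

```text
time_s: 15.55
tool_pos: [0.56, -0.0026, 0.0649]
tool_rot: [47.9, 89.8, 167.1]
force: [-3.0, 1.4, 2.4]
grip_width: 0.0001
```

```bash
python3 dot.py 333 240 358 267 .081; python3 st.py; python3 look.py 8
```

```text
centre [0.5972424  0.02136795 0.081     ] az 39.81725783645086 r 0.020631183955952485
t 15.55 pos [ 0.56   -0.0026  0.0649] q [-14.7  15.3  14.  106.7  -4.3  58.7 120.3] F [-3.   1.4  2.4] yaz -150.8 az -147.4 r 0.0447 rel tool [ 0.0448 -0.0025] w 0.0001287479047243804 tilt -1.0
[280 212]
```

View pics/s8.png

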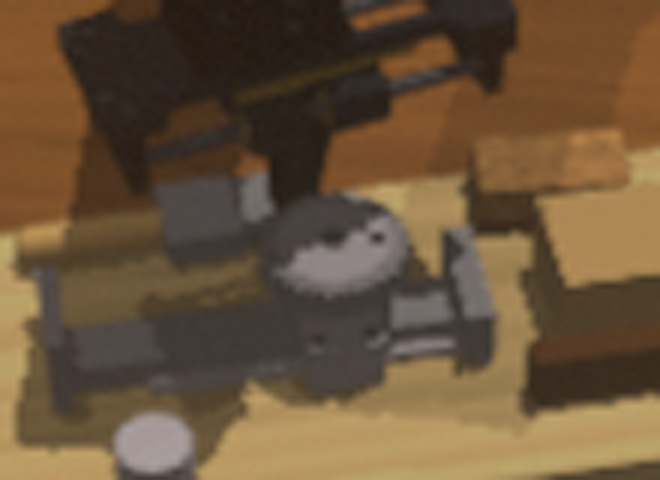

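{"op": "drive_tool", "data": {"increments": [[[0,0.25,0],[0,0,0]],[[-0.075,0.2,0],[0,0,0]],[[0,-0.016,0.22],[0.07,0,0]],[[0,-0.016,0.22],[0.07,0,0]],[[0,-0.016,0.22],[0.07,0,0]],[[0,-0.016,0.22],[0.07,0,0]],[[0,-0.016,0.22],[0.07,0,0]],[[0,-0.016,0.22],[0.07,0,0]],[[0,-0.016,0.22],[0.07,0,0]],[[0,-0.016,0.22],[0.07,0,0]]]}}

```text
time_s: 16.6
tool_pos: [0.5503, 0.0549, 0.0683]
tool_rot: [98.5, 90.0, 149.8]
force: [-0.6, 0.0, -0.1]
grip_width: 0.0004
```

{"op": "drive_tool", "data": {"increments": [[[0,-0.016,0.22],[0.07,0,0]],[[0,-0.016,0.22],[0.07,0,0]],[[0,-0.016,0.22],[0.07,0,0]],[[0,-0.016,0.22],[0.07,0,0]],[[0,-0.016,0.22],[0.07,0,0]],[[0,-0.016,0.22],[0.07,0,0]],[[0,-0.016,0.22],[0.07,0,0]],[[0,-0.016,0.22],[0.07,0,0]],[[0,-0.016,0.22],[0.07,0,0]],[[0,-0.016,0.22],[0.07,0,0]]]}}

```text
time_s: 17.6
tool_pos: [0.6301, 0.0685, 0.0683]
tool_rot: [-178.8, 90.0, 148.6]
force: [1.0, -0.4, 0.5]
grip_width: 0.0004
```

{"op": "drive_tool", "data": {"increments": [[[0,-0.016,0.22],[0.07,0,0]],[[0,-0.016,0.22],[0.07,0,0]],[[0,-0.016,0.22],[0.07,0,0]],[[0,-0.016,0.22],[0.07,0,0]],[[0,-0.016,0.22],[0.07,0,0]],[[0,-0.016,0.22],[0.07,0,0]],[[0,-0.016,0.22],[0.07,0,0]],[[0,-0.016,0.22],[0.07,0,0]],[[0,0,0],[0,0,0]]]}}

```text
time_s: 18.5
tool_pos: [0.6571, 0.0057, 0.0684]
tool_rot: [-5.8, 89.9, -105.5]
force: [-0.6, 0.0, 0.0]
grip_width: 0.0006
```

```bash
python3 dot.py 333 239 376 238 .0815; python3 st.py
```

```text
centre [0.59710846 0.02135777 0.0815    ] az 98.22273474178277 r 0.019403728158232984
t 18.5 pos [0.6571 0.0057 0.0684] q [-37.3  32.1  46.3  93.2 -24.9  65.5 -84.6] F [-0.6  0.   0. ] yaz -9.7 az -14.9 r 0.0614 rel tool [0.0612 0.0057] w 0.0006433477789526618 tilt -1.0
```

{"op": "drive_tool", "data": {"increments": [[[0,-0.2,-0.14],[0,0,0]],[[0,-0.2,0],[0,0,0]],[[0,-0.12,0],[0,0,0]],[[0,-0.018,-0.15],[-0.07,0,0]],[[0,-0.018,-0.15],[-0.07,0,0]],[[0,-0.018,-0.15],[-0.07,0,0]],[[0,-0.018,-0.15],[-0.07,0,0]],[[0,-0.02,-0.15],[-0.07,0,0]],[[0,-0.02,-0.15],[-0.07,0,0]],[[0,-0.02,-0.15],[-0.07,0,0]]]}}

```text
time_s: 19.5
tool_pos: [0.6235, 0.0556, 0.0689]
tool_rot: [55.7, 89.8, 15.6]
force: [2.2, 1.0, -1.1]
grip_width: 0.0009
```

```bash
python3 st.py
```

```text
t 19.5 pos [0.6235 0.0556 0.0689] q [-35.1  24.7  34.5  97.9 -15.6  62.  -35.8] F [ 2.2  1.  -1.1] yaz 49.9 az 52.9 r 0.0428 rel tool [ 0.0429 -0.0021] w 0.0008583041492676048 tilt -1.0
```

{"op": "drive_tool", "data": {"increments": [[[0,-0.08,0],[0,0,0]],[[0,-0.018,-0.15],[-0.07,0,0]],[[0,-0.018,-0.15],[-0.07,0,0]],[[0,-0.018,-0.15],[-0.07,0,0]],[[0,-0.018,-0.15],[-0.07,0,0]],[[0,-0.018,-0.15],[-0.07,0,0]],[[0,-0.014,-0.15],[-0.07,0,0]],[[0,-0.014,-0.15],[-0.07,0,0]],[[0,-0.014,-0.15],[-0.07,0,0]],[[0,-0.014,-0.15],[-0.07,0,0]]]}}

```text
time_s: 20.5
tool_pos: [0.5695, 0.0546, 0.0691]
tool_rot: [25.9, 89.8, 61.3]
force: [-0.0, 2.8, 1.7]
grip_width: 0.0006
```

```bash
python3 st.py
```

```text
t 20.5 pos [0.5695 0.0546 0.0691] q [-27.1  16.7  22.1 105.3  -7.4  59.3  33.2] F [-0.   2.8  1.7] yaz 125.4 az 130.4 r 0.0435 rel tool [ 0.0434 -0.0036] w 0.0005980057596500482 tilt -1.0
```

{"op": "drive_tool", "data": {"increments": [[[0,-0.06,0],[0,0,0]],[[0,-0.013,-0.15],[-0.07,0,0]],[[0,-0.013,-0.15],[-0.07,0,0]],[[0,-0.013,-0.15],[-0.07,0,0]],[[0,-0.013,-0.15],[-0.07,0,0]],[[0,-0.013,-0.15],[-0.07,0,0]],[[0,-0.013,-0.15],[-0.07,0,0]],[[0,-0.013,-0.15],[-0.07,0,0]],[[0,-0.013,-0.15],[-0.07,0,0]],[[0,-0.013,-0.15],[-0.07,0,0]]]}}

```text
time_s: 21.5
tool_pos: [0.5557, 0.0021, 0.068]
tool_rot: [63.3, 89.9, 174.1]
force: [0.0, -0.1, -0.3]
grip_width: 0.0008
```

```bash
python3 st.py; python3 look.py 9
```

```text
t 21.5 pos [0.5557 0.0021 0.068 ] q [-15.   14.5  13.7 107.2  -4.   58.8 111.1] F [ 0.  -0.1 -0.3] yaz -159.2 az -155.2 r 0.0462 rel tool [ 0.0462 -0.0032] w 0.0007770353572450737 tilt -1.0
[280 212]
```

View pics/s9.png

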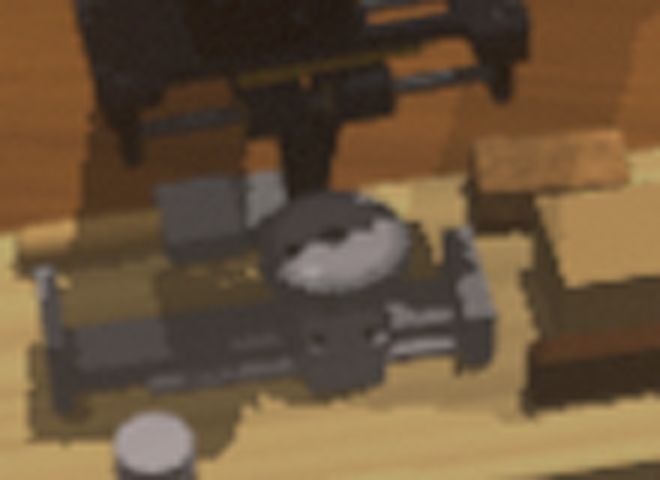

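{"op": "drive_tool", "data": {"increments": [[[0,0.2,0],[0,0,0]],[[-0.05,0.2,0],[0,0,0]],[[0,-0.016,0.22],[0.07,0,0]],[[0,-0.016,0.22],[0.07,0,0]],[[0,-0.016,0.22],[0.07,0,0]],[[0,-0.016,0.22],[0.07,0,0]],[[0,-0.016,0.22],[0.07,0,0]],[[0,-0.016,0.22],[0.07,0,0]],[[0,-0.016,0.22],[0.07,0,0]],[[0,-0.016,0.22],[0.07,0,0]]]}}

```text
time_s: 22.55
tool_pos: [0.5559, 0.0618, 0.0703]
tool_rot: [112.4, 90.0, 155.3]
force: [-0.1, -0.1, 0.4]
grip_width: 0.001
```

{"op": "drive_tool", "data": {"increments": [[[0,-0.016,0.22],[0.07,0,0]],[[0,-0.016,0.22],[0.07,0,0]],[[0,-0.016,0.22],[0.07,0,0]],[[0,-0.016,0.22],[0.07,0,0]],[[0,-0.016,0.22],[0.07,0,0]],[[0,-0.016,0.22],[0.07,0,0]],[[0,-0.016,0.22],[0.07,0,0]],[[0,-0.016,0.22],[0.07,0,0]],[[0,-0.016,0.22],[0.07,0,0]],[[0,-0.016,0.22],[0.07,0,0]]]}}

```text
time_s: 23.55
tool_pos: [0.6368, 0.0637, 0.0703]
tool_rot: [-174.5, 90.0, 144.5]
force: [0.2, -0.1, 0.1]
grip_width: 0.0002
```

{"op": "drive_tool", "data": {"increments": [[[0,-0.016,0.22],[0.07,0,0]],[[0,-0.016,0.22],[0.07,0,0]],[[0,-0.016,0.22],[0.07,0,0]],[[0,-0.016,0.22],[0.07,0,0]],[[0,-0.016,0.22],[0.07,0,0]],[[0,-0.016,0.22],[0.07,0,0]],[[0,-0.016,0.22],[0.07,0,0]],[[0,0,0],[0,0,0]]]}}

```text
time_s: 24.35
tool_pos: [0.6567, 0.0061, 0.0703]
tool_rot: [-24.3, 89.9, -123.9]
force: [0.3, -0.3, -0.5]
grip_width: 0.0007
```

```bash
python3 dot.py 333 236 294 248 .0832; python3 st.py
```

```text
centre [0.59691138 0.02135528 0.0832    ] az -59.804519118115536 r 0.019026294817098156
t 24.35 pos [0.6567 0.0061 0.0703] q [-36.4  31.4  44.8  93.1 -23.7  65.4 -85.4] F [ 0.3 -0.3 -0.5] yaz -9.7 az -14.6 r 0.0609 rel tool [0.0607 0.0053] w 0.0006959093017060841 tilt -1.0
```

{"op": "drive_tool", "data": {"increments": [[[0,-0.2,-0.13],[0,0,0]],[[0,-0.2,0],[0,0,0]],[[0,-0.14,0],[0,0,0]],[[0,-0.02,-0.15],[-0.07,0,0]],[[0,-0.02,-0.15],[-0.07,0,0]],[[0,-0.02,-0.15],[-0.07,0,0]],[[0,-0.02,-0.15],[-0.07,0,0]],[[0,-0.022,-0.15],[-0.07,0,0]],[[0,-0.022,-0.15],[-0.07,0,0]],[[0,-0.022,-0.15],[-0.07,0,0]]]}}

```text
time_s: 25.35
tool_pos: [0.6234, 0.0572, 0.0716]
tool_rot: [62.8, 89.5, 22.8]
force: [5.5, 3.2, -2.3]
grip_width: 0.0008
```

{"op": "drive_tool", "data": {"increments": [[[0,-0.07,0],[0,0,0]],[[0,-0.018,-0.15],[-0.07,0,0]],[[0,-0.018,-0.15],[-0.07,0,0]],[[0,-0.018,-0.15],[-0.07,0,0]],[[0,-0.018,-0.15],[-0.07,0,0]],[[0,-0.018,-0.15],[-0.07,0,0]],[[0,-0.016,-0.15],[-0.07,0,0]],[[0,-0.016,-0.15],[-0.07,0,0]],[[0,-0.016,-0.15],[-0.07,0,0]],[[0,-0.016,-0.15],[-0.07,0,0]]]}}

```text
time_s: 26.35
tool_pos: [0.5678, 0.0544, 0.0709]
tool_rot: [20.1, 89.9, 55.7]
force: [0.2, 2.6, 0.4]
grip_width: 0.0004
```

```bash
python3 st.py; python3 look.py 10 top
```

```text
t 26.35 pos [0.5678 0.0544 0.0709] q [-26.1  16.3  20.8 105.4  -6.8  59.5  33. ] F [0.2 2.6 0.4] yaz 125.6 az 132.2 r 0.0444 rel tool [ 0.0442 -0.005 ] w 0.00041731581261828074 tilt -1.0
[280 212]
```

View pics/s10.png

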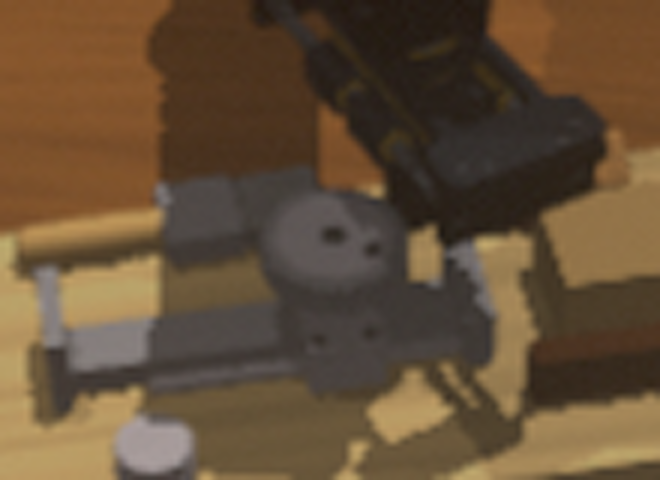

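View pics/top10.png

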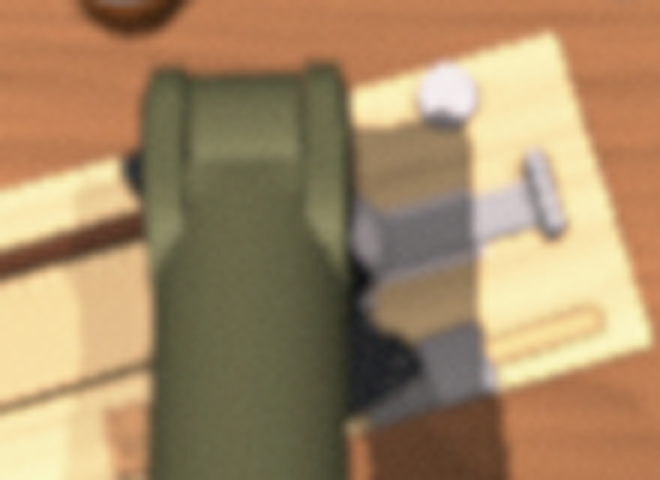

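{"op": "drive_tool", "data": {"increments": [[[0,-0.06,0],[0,0,0]],[[0,-0.015,-0.15],[-0.07,0,0]],[[0,-0.015,-0.15],[-0.07,0,0]],[[0,-0.015,-0.15],[-0.07,0,0]],[[0,-0.015,-0.15],[-0.07,0,0]],[[0,0.2,0],[0,0,0]],[[0,0.4,0],[0,0,0]],[[0,0,0],[0,0,0]]]}}

```text
time_s: 27.25
tool_pos: [0.5313, 0.0402, 0.0697]
tool_rot: [111.2, 89.9, 179.7]
force: [-0.6, 0.5, -0.4]
grip_width: 0.0005
```

```bash
python3 dot.py 333 234 372 248 .0843; python3 st.py; python3 look.py 11
```

```text
centre [0.59674825 0.02134924 0.0843    ] az 69.2783895686331 r 0.019738994273332262
t 27.25 pos [0.5313 0.0402 0.0697] q [-22.2  11.9  16.7 110.3  -4.   58.4  64.6] F [-0.6  0.5 -0.4] yaz 158.4 az 164.3 r 0.069 rel tool [ 0.0687 -0.0071] w 0.00045554536586786646 tilt -1.0
[280 212]
```

View pics/s11.png

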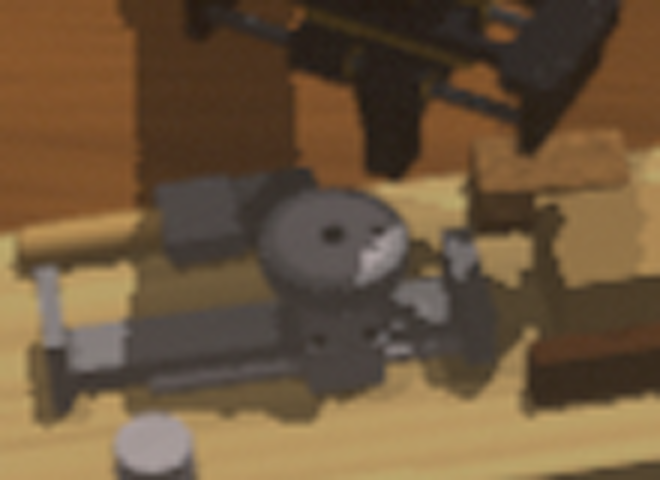

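```bash
python3 dot.py 333 234 378 231 .0846; cat > jg.py <<'E'
from st import *
p=np.load("jig.npy");p[:2]+=[-.0003,-.0003]
def W(x,y,z):
    c,q=np.cos(p[2]),np.sin(p[2]);return np.array([p[0]+c*x-q*y,p[1]+q*x+c*y,z])
def J(X):
    c,q=np.cos(p[2]),np.sin(p[2]);D=X[:2]-p[:2];return np.array([c*D[0]+q*D[1],-q*D[0]+c*D[1],X[2]])
E
python3 - <<'E'
from jg import *
o,R=st();
D=W(0,-.197,.115)-o["tool_pos"];a=R.T@D/.04;print(W(0,-.197,.115),a)
E
```

```text
centre [0.59705307 0.02139102 0.0846    ] az 101.77290418769637 r 0.020345862333864796
t 27.3 pos [0.5325 0.0398 0.07  ] q [-22.2  12.   16.7 110.2  -4.   58.4  64.7] F [ 0.8 -0.3  0.6] yaz 158.5 az 164.3 r 0.0677 rel tool [ 0.0674 -0.0069] w 0.00018944536287025625 tilt -1.0
[ 0.64677501 -0.13803199  0.115     ] [-1.12444861 -4.28884882 -3.08884229]
```

{"op": "drive_tool", "data": {"increments": [[[-0.56,0,0],[0,0,0]],[[-0.56,0,0],[0,0,0]],[[0,-0.4,-0.3],[0,0,0]],[[0,-0.7,-0.5],[0,0,0]],[[0,-0.7,-0.5],[0,0,0]],[[0,-0.7,-0.5],[0,0,0]],[[0,-0.7,-0.5],[0,0,0]],[[0,-0.7,-0.5],[0,0,0]],[[0,-0.39,-0.29],[0,0,0]]]}}

```text
time_s: 28.2
tool_pos: [0.6493, -0.1421, 0.1149]
tool_rot: [-142.0, 89.8, -73.7]
force: [-0.6, -0.0, -0.1]
grip_width: 0.0001
```

{"op": "drive_tool", "data": {"increments": [[[0,0,0],[0.07,0,0]],[[0,0,0],[0.07,0,0]],[[0,0,0],[0.07,0,0]],[[0,0,0],[0.07,0,0]],[[0,0,0],[0.07,0,0]],[[0,0,0],[0.07,0,0]],[[0,0,0],[0,0,0]]]}}

```text
time_s: 28.9
tool_pos: [0.6484, -0.1384, 0.1148]
tool_rot: [-106.4, 89.9, -88.3]
force: [0.3, -0.1, 0.1]
grip_width: 0.0002
```

```bash
python3 - <<'E'
from jg import *
o,R=st();print(J(o["tool_pos"]))
D=W(0,-.195,.048)-o["tool_pos"];a=R.T@D/.04;print(a)
for n in ["scene","top"]:
    c=env.read_camera(n);u=proj(c,W(0,-.03,.04))[0].astype(int)
    f=c["frame"][u[1]-55:u[1]+55,u[0]-80:u[0]+80,::-1]
    cv2.imwrite(f"pics/{n}12.png",cv2.resize(f,None,fx=5,fy=5,interpolation=cv2.INTER_CUBIC))
E
```

```text
t 28.9 pos [ 0.6484 -0.1384  0.1148] q [-14.2  26.   31.4  89.6 -14.1  68.4  38. ] F [ 0.3 -0.1  0.1] yaz 108.1 az -72.4 r 0.1677 rel tool [-0.1679 -0.0015] w 0.0002446438306645233 tilt -1.0
[ 0.00145146 -0.19781769  0.11479639]
[ 1.66982673  0.07335522 -0.03427805]
```

View pics/scene12.png

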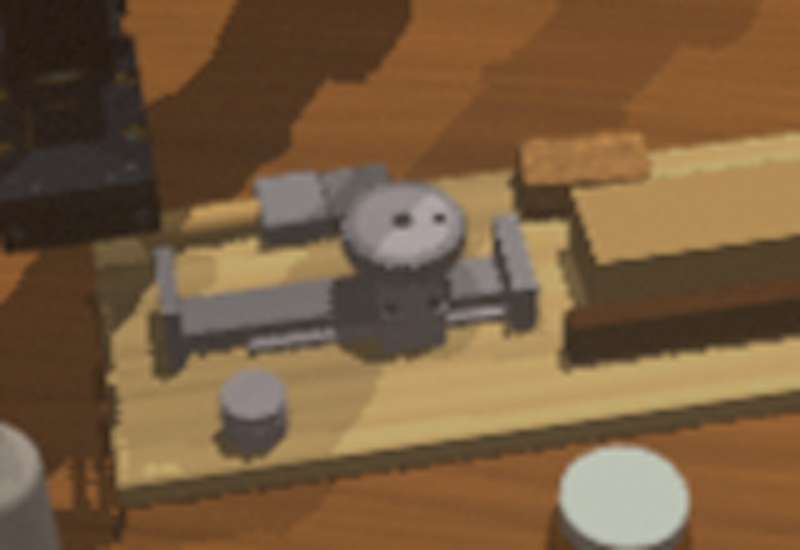

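View pics/top12.png

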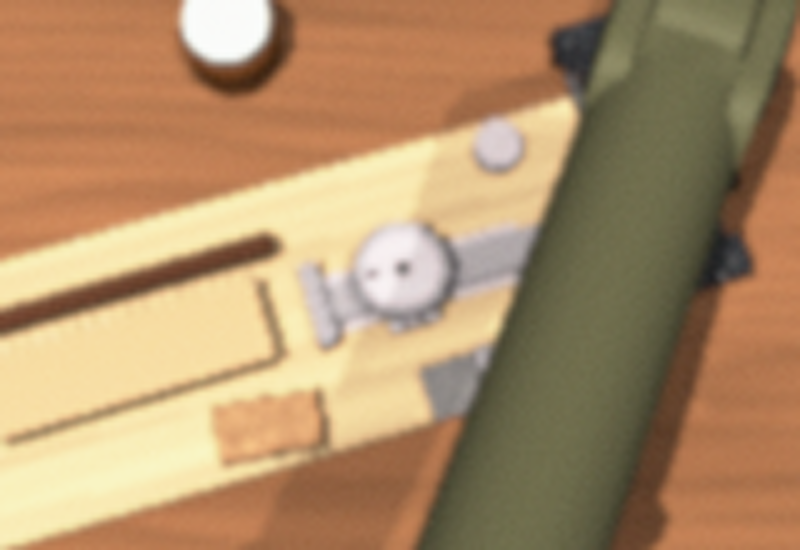

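{"op": "drive_tool", "data": {"increments": [[[0.6,0.03,0],[0,0,0]],[[0.6,0.04,-0.04],[0,0,0]],[[0.45,0,0],[0,0,0]],[[0,0,0],[0.009,0,0]],[[0,0,0],[0,0,0]]]}}

```text
time_s: 29.5
tool_pos: [0.6458, -0.1362, 0.0493]
tool_rot: [-99.5, 90.0, -82.3]
force: [0.6, -0.4, 0.0]
grip_width: 0.0001
```

```bash
python3 - <<'E'
from jg import *
o,R=st();print(J(o["tool_pos"]))
c=env.read_camera("wrist");cv2.imwrite("pics/w13.png",c["frame"][:,:,::-1]);pickle.dump(c,open("w13.pkl","wb"))
for q in [(0,.043,.05),(.03,.043,.05),(0,.068,.063),(-.03,.068,.063)]: print(q,proj(c,W(*q)))
E
```

```text
t 29.5 pos [ 0.6458 -0.1362  0.0493] q [-13.5  29.4  30.2  93.2 -16.2  61.9  38.4] F [ 0.6 -0.4  0. ] yaz 107.2 az -73.0 r 0.1648 rel tool [-0.1648 -0.0006] w 0.0001457848154911446 tilt -1.0
[-0.00039587 -0.19492723  0.04926458]
(0, 0.043, 0.05) [[ 282.84799763 -445.99105279]]
(0.03, 0.043, 0.05) [[ 380.39516588 -445.42442162]]
(0, 0.068, 0.063) [[ 285.26370045 -662.86287601]]
(-0.03, 0.068, 0.063) [[ 167.33023752 -663.62575196]]
```

View pics/w13.png

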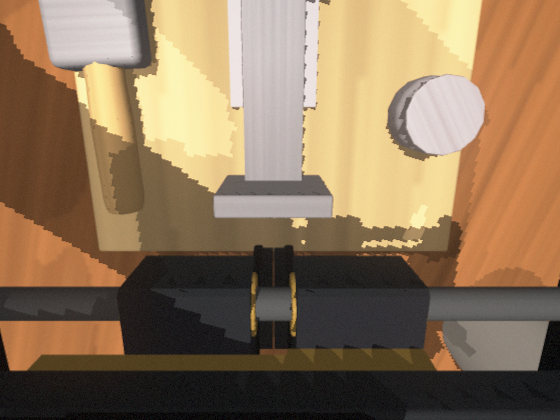

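{"op": "drive_tool", "data": {"increments": [[[0,0.2,0],[0,0,0]],[[0,0.2,0],[0,0,0]],[[0,0.1,0],[0,0,0]],[[0,0.1,0],[0,0,0]],[[0,0.1,0],[0,0,0]],[[0,0,0],[0,0,0]]]}}

```text
time_s: 30.15
tool_pos: [0.6376, -0.1085, 0.0494]
tool_rot: [6.8, 89.9, 23.9]
force: [0.9, -1.2, 0.8]
grip_width: 0.0006
```

```bash
python3 - <<'E'
from jg import *
o,R=st();print(J(o["tool_pos"]), R[:,1]@o["force"])
E
```

```text
t 30.15 pos [ 0.6376 -0.1085  0.0494] q [-16.1  27.8  30.1  95.3 -15.5  61.1  35.9] F [ 0.9 -1.2  0.8] yaz 107.2 az -72.9 r 0.136 rel tool [-0.136  -0.0002] w 0.0006177415660544926 tilt -1.0
[-1.12536067e-04 -1.66078856e-01  4.94398343e-02] -1.398594151465922
```

{"op": "drive_tool", "data": {"increments": [[[0,0.1,0],[0,0,0]],[[0,0.1,0],[0,0,0]],[[0,0,0],[0,0,0]]]}}

```text
time_s: 30.45
tool_pos: [0.6347, -0.1006, 0.0489]
tool_rot: [109.6, 89.9, 126.8]
force: [0.7, -1.3, 1.5]
grip_width: 0.0001
```

```bash
python3 - <<'E'
from jg import *
o,R=st();print(J(o["tool_pos"]), R[:,1]@o["force"])
for n in ["scene","top","wrist"]:
    c=env.read_camera(n);
    if n!="wrist":
        u=proj(c,W(0,0.0,.04))[0].astype(int)
        f=cv2.resize(c["frame"][u[1]-40:u[1]+40,u[0]-60:u[0]+60,::-1],None,fx=6.5,fy=6.5,interpolation=cv2.INTER_CUBIC);print(n,u)
    else: f=c["frame"][:,:,::-1]
    cv2.imwrite(f"pics/{n}14.png",f)
E
```

```text
t 30.45 pos [ 0.6347 -0.1006  0.0489] q [-16.9  27.4  30.1  95.9 -15.3  60.9  35.1] F [ 0.7 -1.3  1.5] yaz 107.2 az -73.1 r 0.1275 rel tool [-0.1275 -0.0008] w 0.00014823242267985605 tilt -1.0
[-0.00058895 -0.15764015  0.04888362] -1.4265480821400611
scene [290 220]
top [272 226]
```

View pics/scene14.png

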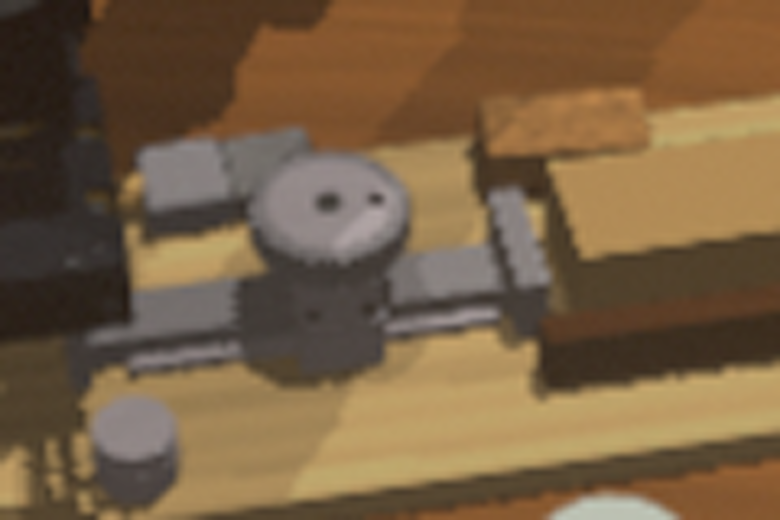

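View pics/top14.png

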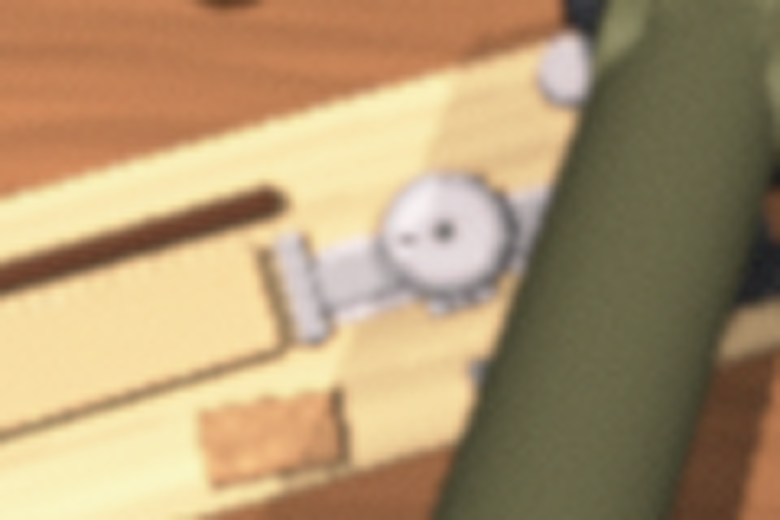

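View pics/wrist14.png

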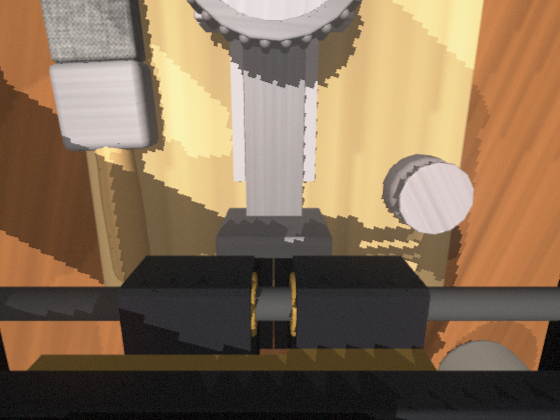

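```bash
python3 - <<'E'
from jg import *
d=pickle.load(open("cams0.pkl","rb"))
T=lambda a:(np.array(a)+.5)/6.5-.5+np.array([272,226])-[60,40]
S=lambda a:(np.array(a)+.5)/6.5-.5+np.array([290,220])-[60,40]
for nm,uv,z in [("stop",[(276,236),(302,342)],.05),("blank",[(257,248),(284,347)],.063),]:
    print(nm,[J(x).round(4) for x in ray(d["top"],T(uv),z)])
for nm,uv,z in [("stop",[(516,188),(548,282)],.05),("blank",[(548,160),(582,258)],.063),]:
    print("scene",nm,[J(x).round(4) for x in ray(d["scene"],S(uv),z)])
E
```

```text
stop [array([0.0307, 0.0576, 0.05  ]), array([-0.0293,  0.0598,  0.05  ])]
blank [array([0.0247, 0.069 , 0.063 ]), array([-0.0313,  0.0695,  0.063 ])]
scene stop [array([-0.0291,  0.0575,  0.05  ]), array([0.0289, 0.0582, 0.05  ])]
scene blank [array([-0.0305,  0.0715,  0.063 ]), array([0.0301, 0.0718, 0.063 ])]
```

{"op": "drive_tool", "data": {"increments": [[[0,0.06,0.01],[0,0,0]],[[0,0.06,0],[0,0,0]],[[0,0.06,0],[0,0,0]],[[0,0,0],[0,0,0]]]}}

```text
time_s: 31.0
tool_pos: [0.6326, -0.0942, 0.0486]
tool_rot: [149.5, 89.9, 166.7]
force: [-0.6, -0.8, -0.6]
grip_width: 0.0008
```

```bash
python3 - <<'E'
from jg import *
o,R=st();print(J(o["tool_pos"]), R[:,1]@o["force"])
c=env.read_camera("wrist");print(c["R"].round(3),(-c["R"].T@c["t"]).round(3)-o["tool_pos"], R.T@(-c["R"].T@c["t"]-o["tool_pos"]))
E
```

```text
t 31.0 pos [ 0.6326 -0.0942  0.0486] q [-17.5  27.1  30.   96.3 -15.1  60.8  34.5] F [-0.6 -0.8 -0.6] yaz 107.2 az -73.2 r 0.1208 rel tool [-0.1208 -0.0009] w 0.0007738005615623329 tilt -1.0
[-0.00077322 -0.15088005  0.04861767] -0.5614468366164407
[[ 0.955  0.296 -0.001]
 [ 0.285 -0.919  0.272]
 [ 0.08  -0.26  -0.962]] [-0.02355266  0.07115292  0.16338233] [-0.16364376  0.07486238 -0.00175072]
```

{"op": "drive_tool", "data": {"increments": [[[0,-0.15,0],[0,0,0]],[[-0.7,0,0],[0,0,0]],[[-0.9,0,0],[0,0,0]],[[0,0.5,0],[0,0,0]],[[0,0.9,0],[0,0,0]],[[0,0.9,0],[0,0,0]],[[0,0.9,0],[0,0,0]],[[0,0.6,0],[0,0,0]],[[0,0,0],[0,0,0]]]}}

```text
time_s: 31.95
tool_pos: [0.5894, 0.0511, 0.1132]
tool_rot: [79.5, 89.8, 97.1]
force: [-0.5, 0.5, 0.7]
grip_width: 0.0005
```

```bash
python3 - <<'E'
from jg import *
o,R=st();print(J(o["tool_pos"]))
c=env.read_camera("wrist");cv2.imwrite("pics/w15.png",c["frame"][:,:,::-1]);pickle.dump(c,open("w15.pkl","wb"))
print(J(-c["R"].T@c["t"]))
E
```

```text
t 31.95 pos [0.5894 0.0511 0.1132] q [-31.6  16.9  28.5 100.3  -9.   65.   17.3] F [-0.5  0.5  0.7] yaz 107.6 az 105.7 r 0.0308 rel tool [0.0312 0.0011] w 0.00047771551859435797 tilt -1.0
[0.00041967 0.00069554 0.1131592 ]
[-0.00219166  0.07491173  0.27707022]
```

View pics/w15.png

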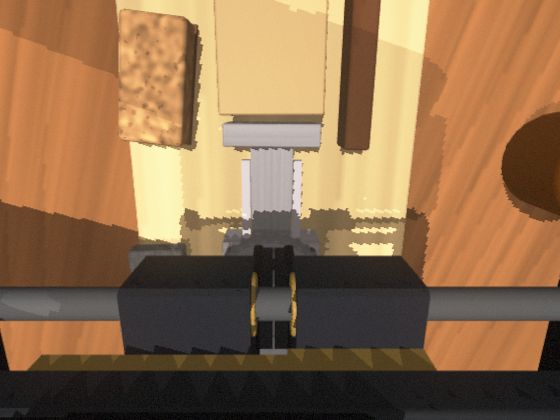

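```bash
python3 - <<'E'
from jg import *
c=pickle.load(open("w15.pkl","rb"))
f=c["frame"][95:160,205:340,::-1]
cv2.imwrite("pics/w15z.png",cv2.resize(f,None,fx=5.9,fy=5.9,interpolation=cv2.INTER_CUBIC))
for x in (235,255,270,290,310): print(x,c["frame"][106:132,x,:].astype(int).mean(1).round().astype(int))
for r,z in ((114,.063),(115,.063),(116,.063),(122,.05),(123,.05)): print(r,z,[J(ray(c,[(x,r)],z)[0])[:2].round(4) for x in (225,320)])
E
```

```text
235 [191 194 195 193 195 195 194 175 141 105  95  96  96  97  95  87  88 120
 169 191 191 192 192 192 191 188]
255 [193 193 194 192 194 193 194 170 137 110 102 102 105 106 105  96  85  98
 161 187 197 192 194 192 193 186]
270 [192 193 191 194 194 194 193 170 138 111 107 109 105 103 108  96  95  95
 159 186 191 194 192 193 191 189]
290 [190 191 192 192 192 191 188 170 131 105  99 105 100  99 101  95  96  92
 159 187 190 193 193 190 191 192]
310 [190 191 190 190 189 191 189 165 130 102 101  99 100 100 101  98  86  90
 153 179 186 189 191 189 190 187]
114 0.063 [array([-0.0293,  0.0707]), array([0.0246, 0.0713])]
115 0.063 [array([-0.0293,  0.0701]), array([0.0247, 0.0707])]
116 0.063 [array([-0.0293,  0.0696]), array([0.0247, 0.0702])]
122 0.05 [array([-0.0311,  0.0657]), array([0.0265, 0.0664])]
123 0.05 [array([-0.0311,  0.0651]), array([0.0265, 0.0658])]
```

View pics/w15z.png

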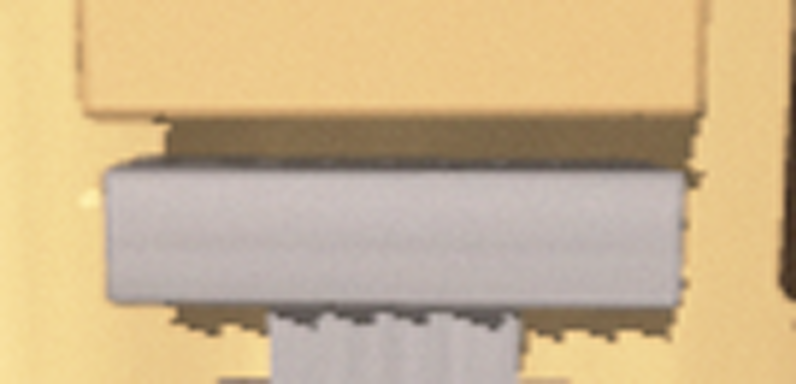

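{"op": "drive_tool", "data": {"increments": [[[0,-0.6,0],[0,0,0]],[[0,-0.9,0],[0,0,0]],[[0,-0.9,0],[0,0,0]],[[0,-0.9,0],[0,0,0]],[[0,-0.6,0],[0,0,0]],[[0,0,0],[0,0,0]],[[0.8,0,0],[0,0,0]],[[0.8,0,0],[0,0,0]],[[0,0,0],[0,0,0]]]}}

```text
time_s: 32.9
tool_pos: [0.6325, -0.1034, 0.0445]
tool_rot: [156.0, 89.5, 173.1]
force: [-1.3, 0.5, -0.1]
grip_width: 0.0006
```

```bash
python3 - <<'E'
from jg import *
o,R=st();print(J(o["tool_pos"]),R[:,1]@o["force"])
E
```

```text
t 32.9 pos [ 0.6325 -0.1034  0.0445] q [-16.8  27.9  30.4  95.9 -15.7  61.   35.6] F [-1.3  0.5 -0.1] yaz 107.1 az -74.4 r 0.1296 rel tool [-0.1294 -0.0039] w 0.000572831622689467 tilt -1.0
[-0.0034942  -0.1596921   0.04453424] 0.8419455344069721
```

{"op": "drive_tool", "data": {"increments": [[[-0.1,0.07,0.08],[0,0,0]],[[0,0.1,0],[0,0,0]],[[0,0.1,0],[0,0,0]],[[0,0,0],[0,0,0]],[[0,0,0],[0,0,0]]]}}

```text
time_s: 33.4
tool_pos: [0.6364, -0.0924, 0.0539]
tool_rot: [0.9, 89.9, 18.1]
force: [-0.4, -0.7, -0.2]
grip_width: 0.0003
```

```bash
cat >r.py <<'E'
from jg import *
o,R=st();print(J(o["tool_pos"]),"Fpush",-R[:,1]@o["force"])
E
python3 r.py
```

```text
t 33.4 pos [ 0.6364 -0.0924  0.0539] q [-17.9  27.1  30.5  95.7 -15.3  61.3  34.4] F [-0.4 -0.7 -0.2] yaz 107.2 az -71.2 r 0.1203 rel tool [-0.1202  0.0034] w 0.00025041841118768424 tilt -1.0
[ 0.0034316  -0.15032137  0.05385917] Fpush 0.5550593977972551
```

{"op": "drive_tool", "data": {"increments": [[[0.05,0.025,-0.04],[0,0,0]],[[0,0.025,0],[0,0,0]],[[0,0.025,0],[0,0,0]],[[0,0,0],[0,0,0]],[[0,0,0],[0,0,0]]]}}

```text
time_s: 33.9
tool_pos: [0.6337, -0.0909, 0.0511]
tool_rot: [-68.9, 90.0, -51.7]
force: [0.7, -2.8, 1.3]
grip_width: 0.0005
```

```bash
python3 r.py
```

```text
t 33.9 pos [ 0.6337 -0.0909  0.0511] q [-18.1  27.   30.5  96.2 -15.2  60.9  34.2] F [ 0.7 -2.8  1.3] yaz 107.1 az -72.2 r 0.118 rel tool [-0.118   0.0013] w 0.0004917244908338655 tilt -1.0
[ 0.00133128 -0.1480828   0.05114757] Fpush 2.905465095121431
```

{"op": "drive_tool", "data": {"increments": [[[0,0.025,0],[0,0,0]],[[0,0.025,0],[0,0,0]],[[0,0,0],[0,0,0]],[[0,0,0],[0,0,0]]]}}

```text
time_s: 34.3
tool_pos: [0.6331, -0.0887, 0.0511]
tool_rot: [-51.6, 90.0, -34.5]
force: [1.4, -1.5, 1.4]
grip_width: 0.0007
```

```bash
python3 r.py; python3 look.py 16 
```

```text
t 34.3 pos [ 0.6331 -0.0887  0.0511] q [-18.3  26.9  30.4  96.4 -15.2  60.9  34. ] F [ 1.4 -1.5  1.4] yaz 107.2 az -72.2 r 0.1157 rel tool [-0.1157  0.0013] w 0.0006601402919129099 tilt -1.0
[ 0.00133641 -0.14578388  0.051129  ] Fpush 1.8784532217714107
[280 212]
```

View pics/s16.png

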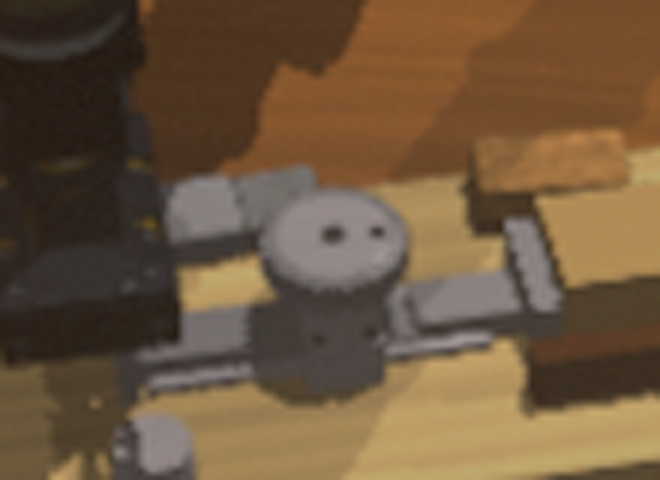

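{"op": "drive_tool", "data": {"increments": [[[0,-0.2,0],[0,0,0]],[[-0.7,0,0],[0,0,0]],[[-0.9,0,0],[0,0,0]],[[0,0.5,0],[0,0,0]],[[0,0.9,0],[0,0,0]],[[0,0.9,0],[0,0,0]],[[0,0.9,0],[0,0,0]],[[0,0.6,0],[0,0,0]],[[0,0,0],[0,0,0]]]}}

```text
time_s: 35.25
tool_pos: [0.5887, 0.0553, 0.1142]
tool_rot: [112.6, 89.7, 130.2]
force: [-0.1, 0.6, -0.2]
grip_width: 0.0002
```

```bash
cat >wl.py <<'E'
import sys
from jg import *
k=sys.argv[1]
c=env.read_camera("wrist");pickle.dump(c,open(f"w{k}.pkl","wb"))
print(J(-c["R"].T@c["t"]))
f=c["frame"][90:155,205:340,::-1]
cv2.imwrite(f"pics/w{k}z.png",cv2.resize(f,None,fx=5.9,fy=5.9,interpolation=cv2.INTER_CUBIC))
for x in (225,235,255,270,290,310): print(x,c["frame"][100:136,x,:].astype(int).mean(1).round().astype(int))
for r,z in ((114,.063),(116,.063),(118,.063),(116,.05),(118,.05),(120,.05)): print(r,z,[J(ray(c,[(x,r)],z)[0])[:2].round(4) for x in (225,320)])
E
python3 wl.py 17
```

```text
[-0.00125249  0.07902997  0.27816565]
225 [193 192 192 192 192 193 194 194 192 192 193 192 192 194 192 193 194 194
 192 194 181 158 101  93  94 154 188 192 189 187 189 187 185 184 179 182]
235 [193 193 192 193 194 192 193 193 192 193 192 193 193 191 192 192 194 192
 192 195 181 155 102  91  94 155 187 191 193 190 189 188 185 181 183 180]
255 [191 192 190 191 191 192 193 191 193 191 194 191 194 193 192 193 192 192
 192 194 180 155 104  92  94 179 195 193 192 191 187 186 188 184 178 180]
270 [191 191 192 191 190 190 191 192 193 191 193 188 191 190 193 192 194 192
 192 191 180 153 101  93  97 100 179 191 191 190 191 187 186 182 182 180]
290 [188 192 191 191 190 193 192 189 191 192 191 191 190 193 191 190 190 192
 191 191 177 152  98  91  97  94 177 193 193 190 190 188 183 182 182 179]
310 [189 190 190 190 190 191 190 189 190 188 189 190 189 189 191 189 189 190
 191 191 176 153 100  90  93 176 191 192 191 188 189 184 183 185 179 179]
114 0.063 [array([-0.0291,  0.0749]), array([0.0252, 0.0755])]
116 0.063 [array([-0.0291,  0.0737]), array([0.0252, 0.0744])]
118 0.063 [array([-0.0291,  0.0726]), array([0.0253, 0.0733])]
116 0.05 [array([-0.0308,  0.0734]), array([0.0268, 0.0741])]
118 0.05 [array([-0.0308,  0.0723]), array([0.0269, 0.0729])]
120 0.05 [array([-0.0308,  0.0711]), array([0.0269, 0.0717])]
```

View pics/w17z.png

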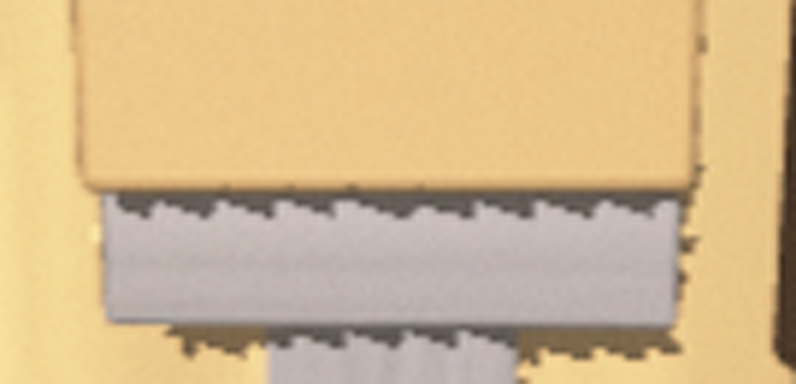

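```bash
python3 - <<'E'
from jg import *
for k in ("15","17"):
    c=pickle.load(open(f"w{k}.pkl","rb"))
    g=c["frame"].astype(float).mean(2)
    for x0 in (230,298): print(k,x0,g[108:155,x0:x0+14].mean(1).round().astype(int))
    R=[]
    for x0 in (230,298):
        col=c["frame"][138:155,x0:x0+14].astype(float).mean((1)); print((col[:,0]-col[:,2]).round())
    for r in (143,144,145,146,147): print(r,[J(ray(c,[(x,r)],.05)[0])[:2].round(4) for x in (237,305)])
E
```

```text
15 230 [194 194 194 194 194 174 139 105 120 117 117 117 116  97  92 119 168 189
 193 194 193 192 191 188 188 186 184 181 180 182 184 184 183 182 179 176
 175 163 123 128 131 125 150 172 191 193 193]
15 298 [191 191 191 191 188 166 131 106 101 100 101 101 102  97  86  91 154 182
 188 190 191 191 190 188 186 185 184 182 179 180 183 184 182 181 180 180
 179 181 154 111 100 102 101 143 172 197 200]
[13. 14. 14. 13. 13. 13. 14. 14. 28. 60. 64. 63. 75. 85. 93. 93. 93.]
[12. 13. 13. 13. 12. 13. 13. 13. 13. 34. 48. 49. 49. 71. 83. 92. 92.]
143 [array([-0.024 ,  0.0532]), array([0.0178, 0.0537])]
144 [array([-0.024 ,  0.0526]), array([0.0179, 0.0531])]
145 [array([-0.024,  0.052]), array([0.0179, 0.0525])]
146 [array([-0.024 ,  0.0514]), array([0.0179, 0.0519])]
147 [array([-0.024 ,  0.0508]), array([0.0179, 0.0512])]
17 230 [193 192 192 193 193 193 193 193 193 192 193 195 181 155 101  93 115 145
 173 190 192 189 189 187 185 182 179 181 183 184 184 182 180 176 176 176
 146 129 119 135 145 163 185 193 194 193 194]
17 298 [190 190 189 190 190 190 190 190 190 190 191 192 176 151 100  90 107 148
 175 190 191 190 188 186 185 183 182 180 182 184 184 182 181 181 180 179
 164 115 101 102 101 115 159 196 200 200 200]
[14. 14. 14. 14. 14. 14. 13. 52. 60. 67. 72. 81. 91. 93. 93. 93. 93.]
[13. 13. 13. 13. 13. 13. 13. 24. 46. 50. 49. 57. 79. 93. 93. 93. 92.]
143 [array([-0.0238,  0.0573]), array([0.0183, 0.0578])]
144 [array([-0.0238,  0.0567]), array([0.0183, 0.0572])]
145 [array([-0.0238,  0.0561]), array([0.0183, 0.0566])]
146 [array([-0.0238,  0.0555]), array([0.0183, 0.056 ])]
147 [array([-0.0238,  0.0549]), array([0.0184, 0.0554])]
```

{"op": "drive_tool", "data": {"increments": [[[0,-0.6,0],[0,0,0]],[[0,-0.9,0],[0,0,0]],[[0,-0.9,0],[0,0,0]],[[0,-0.9,0],[0,0,0]],[[0,-0.6,0],[0,0,0]],[[0,0,0],[0,0,0]],[[0.8,0,0],[0,0,0]],[[0.8,0,0],[0,0,0]],[[0,0,0],[0,0,0]],[[0,0,0],[0,0,0]]]}}

```text
time_s: 36.3
tool_pos: [0.6361, -0.1, 0.0509]
tool_rot: [158.1, 89.9, 175.3]
force: [1.5, -0.8, 0.9]
grip_width: 0.0006
```

```bash
python3 r.py
```

```text
t 36.3 pos [ 0.6361 -0.1     0.0509] q [-17.5  27.6  30.9  95.6 -15.7  61.3  35.3] F [ 1.5 -0.8  0.9] yaz 107.1 az -72.5 r 0.1274 rel tool [-0.1274  0.0008] w 0.0005640785956373303 tilt -1.0
[ 0.00088926 -0.15748911  0.05087331] Fpush 1.1585755409580076
```

{"op": "drive_tool", "data": {"increments": [[[0,0.1,0],[0,0,0]],[[0,0.1,0],[0,0,0]],[[0,0.08,0],[0,0,0]],[[0,0,0],[0,0,0]],[[0,0,0],[0,0,0]]]}}

```text
time_s: 36.8
tool_pos: [0.6335, -0.0889, 0.0515]
tool_rot: [8.1, 90.0, 25.3]
force: [0.2, 0.0, 0.9]
grip_width: 0.0003
```

```bash
python3 r.py
```

```text
t 36.8 pos [ 0.6335 -0.0889  0.0515] q [-18.6  26.9  30.8  96.3 -15.4  61.   34.2] F [0.2 0.  0.9] yaz 107.2 az -72.0 r 0.116 rel tool [-0.116   0.0016] w 0.0003410308471154892 tilt -1.0
[ 0.00167088 -0.14610266  0.05150908] Fpush 0.027454068762749004
```

{"op": "drive_tool", "data": {"increments": [[[0,0.015,0],[0,0,0]],[[0,0.015,0],[0,0,0]],[[0,0,0],[0,0,0]]]}}

```text
time_s: 37.1
tool_pos: [0.633, -0.0885, 0.0511]
tool_rot: [-75.3, 90.0, -58.1]
force: [0.2, -1.3, 1.1]
grip_width: 0.0005
```

{"op": "drive_tool", "data": {"increments": [[[0,0.015,0],[0,0,0]],[[0,0,0],[0,0,0]]]}}

```text
time_s: 37.3
tool_pos: [0.633, -0.0885, 0.0511]
tool_rot: [-72.9, 89.9, -55.8]
force: [1.1, -1.2, -0.2]
grip_width: 0.0005
```

```bash
python3 r.py
```

```text
t 37.3 pos [ 0.633  -0.0885  0.0511] q [-18.7  26.9  30.8  96.4 -15.3  60.9  34. ] F [ 1.1 -1.2 -0.2] yaz 107.1 az -72.2 r 0.1155 rel tool [-0.1156  0.0013] w 0.0005022520643997786 tilt -1.0
[ 0.00129821 -0.14557396  0.05110666] Fpush 1.4683472006093816
```

{"op": "drive_tool", "data": {"increments": [[[0,0.02,0],[0,0,0]],[[0,0,0],[0,0,0]],[[0,0,0],[0,0,0]]]}}

```text
time_s: 37.6
tool_pos: [0.6327, -0.0876, 0.0511]
tool_rot: [-72.5, 89.9, -55.4]
force: [1.4, -4.2, -1.8]
grip_width: 0.0002
```

```bash
python3 r.py
```

```text
t 37.6 pos [ 0.6327 -0.0876  0.0511] q [-18.8  26.9  30.8  96.5 -15.3  60.9  34. ] F [ 1.4 -4.2 -1.8] yaz 107.1 az -72.2 r 0.1145 rel tool [-0.1146  0.0013] w 0.00022511725072967605 tilt -1.0
[ 0.00129132 -0.14461598  0.05109378] Fpush 4.397352776241308
```

```bash
python3 - <<'E'
from jg import *
for i in range(3):
    env.read_camera("scene");o,R=st() if 0 else (env.get_obs(),None);R=tool(o);print(J(o["tool_pos"])[1],-R[:,1]@o["force"])
E
```

```text
-0.14443921974081894 4.7812203129891175
-0.14433309864801305 3.9789143176196244
-0.1441969111260741 4.4971604492511155
```

{"op": "drive_tool", "data": {"increments": [[[0,-0.25,0],[0,0,0]],[[-0.7,0,0],[0,0,0]],[[-0.9,0,0],[0,0,0]],[[0,0.5,0],[0,0,0]],[[0,0.9,0],[0,0,0]],[[0,0.9,0],[0,0,0]],[[0,0.9,0],[0,0,0]],[[0,0.6,0],[0,0,0]],[[0,0,0],[0,0,0]]]}}

```text
time_s: 38.65
tool_pos: [0.5889, 0.0555, 0.1146]
tool_rot: [105.1, 89.7, 122.8]
force: [0.4, -0.3, 0.1]
grip_width: 0.0001
```

```bash
python3 wl.py 18;python3 - <<'E'
from jg import *
for k in ("18",):
    c=pickle.load(open(f"w{k}.pkl","rb"))
    g=c["frame"].astype(float).mean(2)
    for x0 in (230,298): print(k,x0,g[108:160,x0:x0+14].mean(1).round().astype(int))
    for x0 in (230,298):
        col=c["frame"][138:160,x0:x0+14].astype(float).mean((1)); print((col[:,0]-col[:,2]).round())
    for r in (143,144,145,146,147): print(r,[J(ray(c,[(x,r)],.05)[0])[:2].round(4) for x in (237,305)])
E
```

```text
[-0.00108766  0.07905483  0.27862935]
225 [192 191 193 193 195 192 194 194 193 193 195 193 194 194 194 194 192 185
 159 112  96  93 155 187 194 191 188 189 186 187 182 180 181 184 186 186]
235 [192 192 193 194 192 193 193 193 193 193 194 194 193 194 193 195 194 188
 163 115  94  92 179 195 193 191 191 190 189 185 182 181 179 183 185 185]
255 [193 192 193 194 194 193 192 191 190 192 194 193 192 193 193 191 191 187
 163 116  94  94 134 186 193 194 193 191 188 188 185 182 181 180 184 182]
270 [190 190 192 190 192 192 190 193 191 193 191 192 192 191 191 193 191 190
 164 118  94  95  92 179 193 193 194 190 187 186 187 180 179 182 185 182]
290 [191 191 190 191 191 190 193 191 191 191 190 191 193 189 191 192 192 187
 165 128  94  94 154 188 193 192 192 188 189 185 181 182 181 183 182 183]
310 [189 192 190 190 188 191 189 190 190 191 191 189 190 192 188 192 189 187
 165 129  95  91 174 190 190 190 193 187 188 186 184 182 182 181 182 185]
114 0.063 [array([-0.0289,  0.075 ]), array([0.0255, 0.0756])]
116 0.063 [array([-0.0289,  0.0739]), array([0.0255, 0.0745])]
118 0.063 [array([-0.0289,  0.
[... 423 characters left out ...]
3 193 193 193]
18 298 [189 190 190 190 190 191 190 191 190 187 166 127  95  92 114 143 177 190
 191 188 187 186 185 183 181 181 183 184 183 182 181 180 179 181 150 111
 100 100 108 138 182 198 199 199 200 200 200 200 200 200 200 199]
[14. 14. 13. 13. 26. 52. 61. 60. 59. 76. 88. 94. 94. 94. 94. 93. 94. 93.
 94. 93. 93. 93.]
[14. 13. 13. 13. 12. 39. 50. 50. 54. 70. 89. 92. 93. 93. 93. 93. 93. 93.
 93. 92. 93. 93.]
143 [array([-0.0235,  0.0574]), array([0.0186, 0.0579])]
144 [array([-0.0235,  0.0568]), array([0.0186, 0.0573])]
145 [array([-0.0235,  0.0562]), array([0.0187, 0.0567])]
146 [array([-0.0235,  0.0556]), array([0.0187, 0.0561])]
147 [array([-0.0235,  0.055 ]), array([0.0187, 0.0555])]
```

View pics/w18z.png

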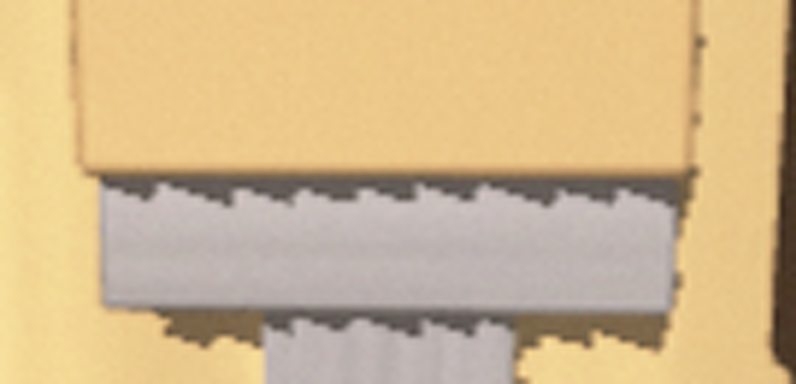

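```bash
python3 - <<'E'
from jg import *
for k in ("15","17","18"):
    c=pickle.load(open(f"w{k}.pkl","rb"));g=c["frame"].astype(float).mean(2)
    def edge(x0,x1,r0,r1,z):
        p=g[r0:r1,x0:x1].mean(1);return p.round().astype(int)
    print(k,"fence",edge(346,364,140,166,0))
    print("   corkend",edge(140,175,132,165,0))
    print("   blank",edge(232,312,105,128,0))
    im=c["frame"]; d=(im[:,:,0].astype(int)-im[:,:,2])
    # rails end (aluminium guides) 
    print("   ",[J(ray(c,[(355,r)],.048)[0])[1].round(5) for r in (150,)],[J(ray(c,[(272,r)],.063)[0])[1].round(5) for r in (114,121)])
E
```

```text
15 fence [ 79  79  79  79  79  80  78  79  71  67  95 107 115 149 187 199 201 201
 201 200 200 200 201 200 201 200]
   corkend [167 172 176 178 179 178 175 168 160 149 134 128 133 150 177 203 219 226
 227 227 227 227 227 227 227 227 227 227 227 227 227 227 227]
   blank [192 192 192 193 193 192 193 191 170 136 106 103 103 103 102 103  95  87
 100 160 186 191 192]
    [np.float64(0.04953)] [np.float64(0.07096), np.float64(0.0671)]
17 fence [ 79  79  79  80  79  79  79  78  80  80  80  79  80  80  77  71  70 108
 121 154 188 199 200 201 201 200]
   corkend [170 167 164 163 164 164 165 168 174 178 181 182 178 174 166 155 140 132
 137 153 179 207 223 227 227 227 227 227 227 227 227 227 227]
   blank [191 191 191 191 191 191 191 191 192 191 192 192 192 192 193 179 152 100
  92 111 141 170 190]
    [np.float64(0.05367)] [np.float64(0.07517), np.float64(0.07128)]
18 fence [ 78  79  79  80  79  79  79  79  79  79  80  79  80  80  77  71  66 113
 126 145 181 198 200 200 200 200]
   corkend [170 167 164 163 163 164 165 170 175 179 181 181 179 175 168 157 145 133
 136 151 174 203 221 227 227 227 227 227 227 227 227 227 227]
   blank [192 191 192 191 192 192 192 192 192 192 192 192 188 164 120  94  97 123
 151 182 192 191 189]
    [np.float64(0.05378)] [np.float64(0.0753), np.float64(0.0714)]
```

{"op": "drive_tool", "data": {"increments": [[[0,0.6,0],[0,0,0]],[[0,0.95,0],[0,0,0]],[[0,0.95,0],[0,0,0]],[[0,0.95,0],[0,0,0]],[[0,0.95,0],[0,0,0]],[[0,0.95,0],[0,0,0]],[[0,0.95,0],[0,0,0]],[[0,0.95,0],[0,0,0]],[[0,0,0],[0,0,0]]]}}

```text
time_s: 39.6
tool_pos: [0.5022, 0.3322, 0.1147]
tool_rot: [109.9, 89.8, 127.5]
force: [0.4, 1.0, -0.6]
grip_width: 0.0007
```

```bash
python3 r.py; python3 - <<'E'
from jg import *
c=env.read_camera("scene");u=proj(c,W(0,.2,.04))[0].astype(int);f=c["frame"][u[1]-55:u[1]+55,u[0]-80:u[0]+80,::-1]
cv2.imwrite("pics/s19.png",cv2.resize(f,None,fx=5,fy=5,interpolation=cv2.INTER_CUBIC));print(u)
E
```

```text
t 39.6 pos [0.5022 0.3322 0.1147] q [-53.2  17.3  20.6  98.5  -6.9  65.4 -13. ] F [ 0.4  1.  -0.6] yaz 107.6 az 107.1 r 0.325 rel tool [0.3254 0.0028] w 0.0006781836472687047 tilt -1.0
[-0.00078043  0.2949009   0.11467822] Fpush -0.8420254613501135
[360 211]
```

View pics/s19.png

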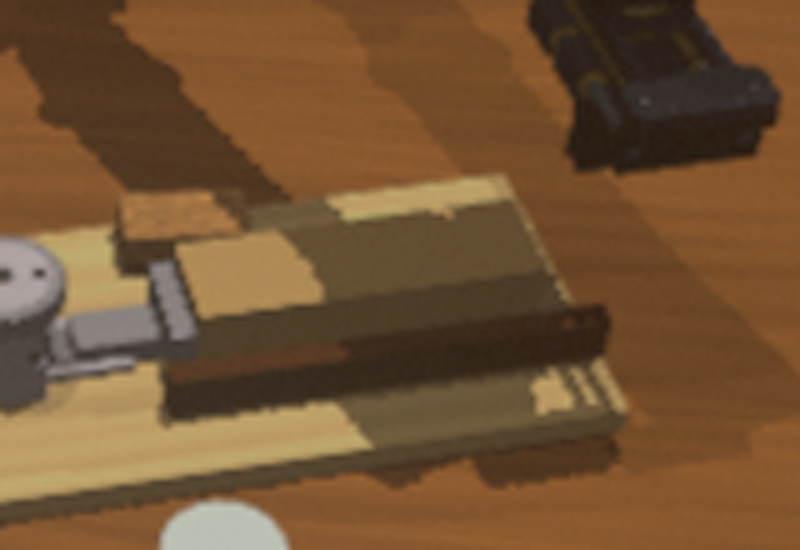

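{"op": "drive_tool", "data": {"increments": [[[0.6,0,0],[0,0,0]],[[0.8,0,0],[0,0,0]],[[0.47,0,0],[0,0,0]],[[0,0,0],[0,0,0]],[[0,-0.1,0],[0,0,0]],[[0,-0.08,0],[0,0,0]],[[0,0,0],[0,0,0]]]}}

```text
time_s: 40.35
tool_pos: [0.5083, 0.3192, 0.0417]
tool_rot: [24.7, 89.8, 41.8]
force: [0.7, 0.9, 0.1]
grip_width: 0.0006
```

```bash
python3 r.py
```

```text
t 40.35 pos [0.5083 0.3192 0.0417] q [-51.6  21.6  20.3 102.4  -8.8  57.4 -10.7] F [0.7 0.9 0.1] yaz 107.1 az 106.7 r 0.3108 rel tool [0.3108 0.0023] w 0.0005868147845399767 tilt -1.0
[0.00128351 0.28070487 0.04172149] Fpush -0.6173645297754774
```

{"op": "drive_tool", "data": {"increments": [[[0,-0.02,0],[0,0,0]],[[0,0,0],[0,0,0]],[[0,0,0],[0,0,0]]]}}

```text
time_s: 40.65
tool_pos: [0.5079, 0.319, 0.041]
tool_rot: [25.2, 89.9, 42.3]
force: [0.6, 2.6, 1.7]
grip_width: 0.0003
```

```bash
python3 r.py
```

```text
t 40.65 pos [0.5079 0.319  0.041 ] q [-51.6  21.6  20.3 102.5  -8.8  57.4 -10.7] F [0.6 2.6 1.7] yaz 107.2 az 106.8 r 0.3107 rel tool [0.3108 0.0021] w 0.00026497678513829514 tilt -1.0
[0.00078699 0.28065256 0.04101841] Fpush -2.325063824775194
```

{"op": "drive_tool", "data": {"increments": [[[0,-0.02,0],[0,0,0]],[[0,0,0],[0,0,0]],[[0,0,0],[0,0,0]]]}}

```text
time_s: 40.95
tool_pos: [0.5078, 0.3189, 0.0408]
tool_rot: [47.7, 89.9, 64.9]
force: [0.4, 4.9, 3.3]
grip_width: 0.0002
```

```bash
python3 r.py
```

```text
t 40.95 pos [0.5078 0.3189 0.0408] q [-51.6  21.6  20.3 102.5  -8.8  57.3 -10.6] F [0.4 4.9 3.3] yaz 107.2 az 106.8 r 0.3107 rel tool [0.3107 0.0021] w 0.00020503042061045508 tilt -1.0
[0.00065037 0.2805949  0.04075692] Fpush -4.5368871870346155
```

{"op": "drive_tool", "data": {"increments": [[[0,-0.015,0],[0,0,0]],[[0,0,0],[0,0,0]]]}}

```text
time_s: 41.15
tool_pos: [0.5078, 0.3187, 0.0408]
tool_rot: [57.6, 89.9, 74.8]
force: [-0.3, 5.0, 3.2]
grip_width: 0.0007
```

```bash
python3 r.py
```

```text
t 41.15 pos [0.5078 0.3187 0.0408] q [-51.5  21.6  20.3 102.5  -8.8  57.3 -10.6] F [-0.3  5.   3.2] yaz 107.2 az 106.8 r 0.3105 rel tool [0.3106 0.0021] w 0.0006633351245398793 tilt -1.0
[0.00059916 0.28045315 0.04076872] Fpush -4.833736911145201
```

Sliding starts near 5 N; continue in 0.4 mm steps.

{"op": "drive_tool", "data": {"increments": [[[0,-0.012,0],[0,0,0]],[[0,0,0],[0,0,0]],[[0,0,0],[0,0,0]]]}}

```text
time_s: 41.45
tool_pos: [0.5077, 0.3185, 0.0408]
tool_rot: [62.9, 89.9, 80.1]
force: [-0.6, 5.3, 3.7]
grip_width: 0.0008
```

```bash
python3 r.py
```

```text
t 41.45 pos [0.5077 0.3185 0.0408] q [-51.5  21.6  20.3 102.5  -8.8  57.3 -10.5] F [-0.6  5.3  3.7] yaz 107.2 az 106.9 r 0.3103 rel tool [0.3104 0.0021] w 0.0007690916434764868 tilt -1.0
[0.0004759  0.28022413 0.04078648] Fpush -5.256378519715568
```

{"op": "drive_tool", "data": {"increments": [[[0,-0.012,0],[0,0,0]],[[0,0,0],[0,0,0]],[[0,-0.008,0],[0,0,0]],[[0,0,0],[0,0,0]]]}}

```text
time_s: 41.85
tool_pos: [0.5079, 0.3178, 0.0408]
tool_rot: [67.4, 89.9, 84.6]
force: [-1.6, 6.6, 3.6]
grip_width: 0.0004
```

```bash
python3 r.py
```

```text
t 41.85 pos [0.5079 0.3178 0.0408] q [-51.4  21.6  20.3 102.6  -8.9  57.3 -10.4] F [-1.6  6.6  3.6] yaz 107.2 az 106.9 r 0.3096 rel tool [0.3097 0.002 ] w 0.0004295150356323625 tilt -1.0
[0.00041136 0.27954421 0.04077455] Fpush -6.8140325614473065
```

{"op": "drive_tool", "data": {"increments": [[[0,0.35,0],[0,0,0]],[[-0.9,0,0],[0,0,0]],[[-0.95,0,0],[0,0,0]],[[0,-0.9,0],[0,0,0]],[[0,-0.95,0],[0,0,0]],[[0,-0.95,0],[0,0,0]],[[0,-0.95,0],[0,0,0]],[[0,-0.95,0],[0,0,0]],[[0,-0.95,0],[0,0,0]],[[0,-0.95,0],[0,0,0]]]}}

```text
time_s: 42.85
tool_pos: [0.5812, 0.0744, 0.1133]
tool_rot: [-156.0, 89.8, -138.9]
force: [0.3, 0.1, 0.3]
grip_width: 0.0005
```

{"op": "drive_tool", "data": {"increments": [[[0,-0.65,0],[0,0,0]],[[0,0,0],[0,0,0]],[[0,0,0],[0,0,0]]]}}

```text
time_s: 43.15
tool_pos: [0.5888, 0.051, 0.1133]
tool_rot: [-169.5, 89.8, -152.4]
force: [0.3, -0.0, -0.5]
grip_width: 0.0003
```

```bash
python3 r.py; python3 wl.py 20; python3 - <<'E'
from jg import *
for k in ("17","18","20"):
    c=pickle.load(open(f"w{k}.pkl","rb"));g=c["frame"].astype(float).mean(2)
    print(k,"fence",g[140:166,346:364].mean(1).round().astype(int))
    print("   cork",g[132:160,140:175].mean(1).round().astype(int))
    print("   blank",g[105:130,232:312].mean(1).round().astype(int))
    for x0 in (230,298):
        col=c["frame"][136:152,x0:x0+14].astype(float).mean(1);print("  rear",(col[:,0]-col[:,2]).round().astype(int))
E
```

```text
t 43.15 pos [0.5888 0.051  0.1133] q [-32.7  17.   29.7 100.3  -9.1  65.2  16.8] F [ 0.3 -0.  -0.5] yaz 107.0 az 106.8 r 0.0308 rel tool [ 0.0307 -0.0002] w 0.00030767904233551557 tilt -1.0
[-0.0002032   0.00070091  0.11331202] Fpush 0.1146603762378177
[-0.00155553  0.07565005  0.27692739]
225 [193 191 192 192 192 190 192 193 194 193 192 194 193 194 194 192 182 155
 103  93  95  94 178 193 191 189 189 187 186 183 180 180 180 184 184 185]
235 [192 191 192 192 194 191 194 192 193 194 194 194 195 193 193 193 183 154
 102  92  93 156 189 196 194 188 189 187 187 184 183 181 182 185 183 183]
255 [191 191 191 190 191 192 194 193 193 192 191 193 193 192 193 195 180 158
 102  91  94 179 194 192 190 191 187 188 187 184 181 181 184 183 183 185]
270 [191 191 190 193 193 191 191 192 194 192 192 191 191 192 192 193 179 153
 103  91  96  95 179 192 192 190 190 187 186 182 182 181 183 183 185 181]
290 [189 190 191 192 192 188 190 193 190 192 192 189 190 192 190 194 176 136
  92  93  95 179 192 192 194 188 185 184 185 182 179 181 186 181 183 184]
310 [190 192 190 190 192 190 191 190 188 190 190 192 1
[... 1166 characters left out ...]
 227 227]
   blank [192 191 192 191 192 192 192 192 192 192 192 192 188 164 120  94  97 123
 151 182 192 191 189 188 186]
  rear [14 13 14 14 13 13 26 52 61 60 59 76 88 94 94 94]
  rear [13 13 14 13 13 13 12 39 50 50 54 70 89 92 93 93]
20 fence [ 79  80  79  79  79  79  77  71  65  98 103 123 160 196 200 200 201 200
 200 200 200 200 200 200 200 200]
   cork [166 169 174 178 179 179 177 174 167 157 142 130 129 139 165 194 213 226
 227 227 227 227 227 227 227 227 227 227]
   blank [191 191 192 191 191 192 192 192 192 192 193 178 151 101  92 108 139 167
 189 192 189 188 187 186 183]
  rear [14 14 14 14 13 40 60 64 67 74 85 94 93 94 93 93]
  rear [13 12 12 12 12 30 47 49 49 60 82 91 93 92 92 93]
```

View pics/w20z.png

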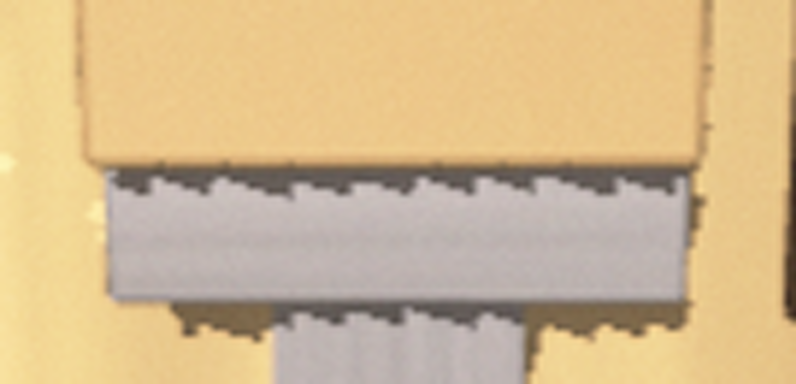

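```bash
python3 - <<'E'
from jg import *
def cross(p,r0,lv,up):
    for i in range(len(p)-1):
        if (p[i]-lv)*(p[i+1]-lv)<=0 and ((p[i+1]>p[i])==up): return r0+i+(lv-p[i])/(p[i+1]-p[i])
for k in ("15","17","18","20"):
    c=pickle.load(open(f"w{k}.pkl","rb"));g=c["frame"].astype(float).mean(2)
    y=lambda x,r,z:J(ray(c,[(x,r)],z)[0])[:2]*1e3
    out=[]
    for x0,x1 in ((230,240),(304,314)):
        r=cross(g[108:130,x0:x1].mean(1),108,145,False);out.append(y((x0+x1)/2-.5,r,.063).round(2))
    # fence end
    r=cross(g[144:166,348:362].mean(1),144,90,True);f=y(354.5,r,.048)
    # cork shadow end to light
    r2=cross(g[140:160,145:170].mean(1),140,180,True);k2=y(157,r2,.018)
    # board-level: alu guide? stop rear
    rear=[]
    for x0 in (230,298):
        col=c["frame"][136:152,x0:x0+14].astype(float).mean(1);s=col[:,0]-col[:,2];r3=cross(s,136,32,True);rear.append(y(x0+6.5,r3,.05).round(2))
    print(k,"blank",out,"fence",f.round(2),"cork",k2.round(2),"rear",rear)
E
```

```text
15 blank [array([-23.92,  70.83]), array([18.1 , 71.44])] fence [49.04 49.48] cork [-83.36  47.4 ] rear [array([-24.34,  51.31]), array([17.6 , 51.29])]
17 blank [array([-23.72,  70.91]), array([18.74, 71.46])] fence [49.9  49.47] cork [-83.25  54.64] rear [array([-24.07,  56.42]), array([18.02, 56.38])]
18 blank [array([-23.46,  72.62]), array([19.01, 73.03])] fence [50.3  49.63] cork [-83.04  55.2 ] rear [array([-23.8,  57.9]), array([18.3 , 58.08])]
20 blank [array([-24.07,  68.99]), array([18.03, 69.1 ])] fence [48.59 49.5 ] cork [-83.93  47.43] rear [array([-24.59,  54.53]), array([17.17, 54.36])]
```

{"op": "drive_tool", "data": {"increments": [[[0,-0.6,0],[0,0,0]],[[0,-0.9,0],[0,0,0]],[[0,-0.9,0],[0,0,0]],[[0,-0.9,0],[0,0,0]],[[0,-0.65,0],[0,0,0]],[[0,0,0],[0,0,0]],[[0.8,0,0],[0,0,0]],[[0.8,0,0],[0,0,0]],[[0,0,0],[0,0,0]],[[0,0,0],[0,0,0]]]}}

```text
time_s: 44.2
tool_pos: [0.6359, -0.0967, 0.05]
tool_rot: [139.8, 89.9, 157.1]
force: [-0.2, -0.6, 0.3]
grip_width: 0.0004
```

```bash
python3 r.py
```

```text
t 44.2 pos [ 0.6359 -0.0967  0.05  ] q [-18.1  27.7  31.3  95.7 -16.   61.2  35.4] F [-0.2 -0.6  0.3] yaz 107.3 az -72.1 r 0.1242 rel tool [-0.1242  0.0012] w 0.0003791723890337223 tilt -1.0
[ 0.00166661 -0.15431344  0.04997186] Fpush 0.5446252232655315
```

{"op": "drive_tool", "data": {"increments": [[[0,0.07,0],[0,0,0]],[[0,0.07,0],[0,0,0]],[[0,0,0],[0,0,0]],[[0,0,0],[0,0,0]]]}}

```text
time_s: 44.6
tool_pos: [0.6351, -0.0933, 0.0511]
tool_rot: [-7.8, 89.9, 9.4]
force: [-0.6, 0.7, -1.0]
grip_width: 0.0006
```

```bash
python3 r.py
```

```text
t 44.6 pos [ 0.6351 -0.0933  0.0511] q [-18.5  27.3  31.3  96.  -15.9  61.   34.9] F [-0.6  0.7 -1. ] yaz 107.2 az -72.0 r 0.1207 rel tool [-0.1207  0.0019] w 0.0006301174948455405 tilt -1.0
[ 0.00191256 -0.15077724  0.05109502] Fpush -0.8020971401083568
```

{"op": "drive_tool", "data": {"increments": [[[0,0.04,0],[0,0,0]],[[0,0.04,0],[0,0,0]],[[0,0,0],[0,0,0]],[[0,0,0],[0,0,0]]]}}

```text
time_s: 45.0
tool_pos: [0.6336, -0.0905, 0.0502]
tool_rot: [56.8, 90.0, 73.9]
force: [0.9, 0.4, -0.3]
grip_width: 0.0003
```

```bash
python3 r.py
```

```text
t 45.0 pos [ 0.6336 -0.0905  0.0502] q [-18.8  27.2  31.3  96.3 -15.8  60.9  34.6] F [ 0.9  0.4 -0.3] yaz 107.2 az -72.2 r 0.1176 rel tool [-0.1176  0.0013] w 0.0002885930685566021 tilt -1.0
[ 0.00133442 -0.14772177  0.05018758] Fpush -0.07937560982545601
```

{"op": "drive_tool", "data": {"increments": [[[0,0.03,0],[0,0,0]],[[0,0.02,0],[0,0,0]],[[0,0,0],[0,0,0]]]}}

```text
time_s: 45.3
tool_pos: [0.6334, -0.0898, 0.0503]
tool_rot: [-71.2, 89.9, -54.0]
force: [1.4, -4.9, -1.7]
grip_width: 0.0006
```

```bash
python3 r.py
```

```text
t 45.3 pos [ 0.6334 -0.0898  0.0503] q [-19.   27.1  31.4  96.4 -15.7  60.8  34.4] F [ 1.4 -4.9 -1.7] yaz 107.1 az -72.2 r 0.1168 rel tool [-0.1169  0.0014] w 0.0005544233488361286 tilt -1.0
[ 0.00133486 -0.14692054  0.050277  ] Fpush 5.123176692471112
```

{"op": "drive_tool", "data": {"increments": [[[0,0.01,0],[0,0,0]],[[0,0,0],[0,0,0]]]}}

```text
time_s: 45.5
tool_pos: [0.6331, -0.0887, 0.0503]
tool_rot: [-68.1, 90.0, -51.0]
force: [1.7, -3.4, -1.0]
grip_width: 0.0003
```

```bash
python3 r.py
```

```text
t 45.5 pos [ 0.6331 -0.0887  0.0503] q [-19.   27.1  31.3  96.4 -15.7  60.9  34.3] F [ 1.7 -3.4 -1. ] yaz 107.1 az -72.2 r 0.1157 rel tool [-0.1158  0.0014] w 0.0003452219147924451 tilt -1.0
[ 0.00135408 -0.14581933  0.05026644] Fpush 3.703223224606639
```

At −0.1458, the target. Retract at once and look.

{"op": "drive_tool", "data": {"increments": [[[0,-0.25,0],[0,0,0]],[[-0.7,0,0],[0,0,0]],[[-0.9,0,0],[0,0,0]],[[0,0.5,0],[0,0,0]],[[0,0.9,0],[0,0,0]],[[0,0.9,0],[0,0,0]],[[0,0.9,0],[0,0,0]],[[0,0.6,0],[0,0,0]],[[0,0,0],[0,0,0]],[[0,0,0],[0,0,0]]]}}

```text
time_s: 46.5
tool_pos: [0.5907, 0.0483, 0.1142]
tool_rot: [127.9, 89.9, 145.2]
force: [-0.2, -0.1, 0.3]
grip_width: 0.0005
```

```bash
python3 r.py; python3 wl.py 21 >/dev/null; python3 look.py 21; cat >meas.py <<'E'
from jg import *
import sys
def cross(p,r0,lv,up):
    for i in range(len(p)-1):
        if (p[i]-lv)*(p[i+1]-lv)<=0 and ((p[i+1]>p[i])==up): return r0+i+(lv-p[i])/(p[i+1]-p[i])
for k in sys.argv[1:]:
    c=pickle.load(open(f"w{k}.pkl","rb"));g=c["frame"].astype(float).mean(2)
    y=lambda x,r,z:J(ray(c,[(x,r)],z)[0])[:2]*1e3
    out=[]
    for x0,x1 in ((230,240),(304,314)):
        r=cross(g[106:130,x0:x1].mean(1),106,145,False);out.append(y((x0+x1)/2-.5,r,.063).round(2))
    r=cross(g[140:166,348:362].mean(1),140,90,True);f=y(354.5,r,.048)
    rear=[]
    for x0 in (230,298):
        col=c["frame"][134:152,x0:x0+14].astype(float).mean(1);s=col[:,0]-col[:,2];r3=cross(s,134,32,True);rear.append(y(x0+6.5,r3,.05).round(2))
    print(k,"blank",out,"fence",f.round(2),"rear",rear)
E
python3 meas.py 15 17 18 20 21
```

```text
t 46.5 pos [0.5907 0.0483 0.1142] q [-32.8  17.2  30.2 100.1  -9.5  65.3  17.6] F [-0.2 -0.1  0.3] yaz 107.3 az 104.7 r 0.0277 rel tool [0.0278 0.0012] w 0.0005073776035954392 tilt -1.0
[ 0.0008117  -0.00241121  0.1142425 ] Fpush 0.08011900480643631
[280 212]
15 blank [array([-23.92,  70.83]), array([18.1 , 71.44])] fence [49.04 49.48] rear [array([-24.34,  51.31]), array([17.6 , 51.29])]
17 blank [array([-23.72,  70.91]), array([18.74, 71.46])] fence [49.9  49.47] rear [array([-24.07,  56.42]), array([18.02, 56.38])]
18 blank [array([-23.46,  72.62]), array([19.01, 73.03])] fence [50.3  49.63] rear [array([-23.8,  57.9]), array([18.3 , 58.08])]
20 blank [array([-24.07,  68.99]), array([18.03, 69.1 ])] fence [48.59 49.5 ] rear [array([-24.59,  54.53]), array([17.17, 54.36])]Traceback (most recent call last):
  File "meas.py", line 15, in <module>
    col=c["frame"][134:152,x0:x0+14].astype(float).mean(1);s=col[:,0]-col[:,2];r3=cross(s,134,32,True);rear.append(y(x0+6.5,r3,.05).round(2))
                                                                                                                   ~^^^^^^^^^^^^^^^
  File "meas.py", line 8, in <lambda>
    y=lambda x,r,z:J(ray(c,[(x,r)],z)[0])[:2]*1e3
                     ~~~^^^^^^^^^^^^^
  File "h.py", line 9, in ray
    r=np.c_[(uv[:,0]-c["cx"])/c["fx"],(uv[:,1]-c["cy"])/c["fy"],np.ones(len(uv))]@R
                                       ~~~~~~~^~~~~~~~
TypeError: unsupported operand type(s) for -: 'NoneType' and 'float'
```

View pics/w21z.png

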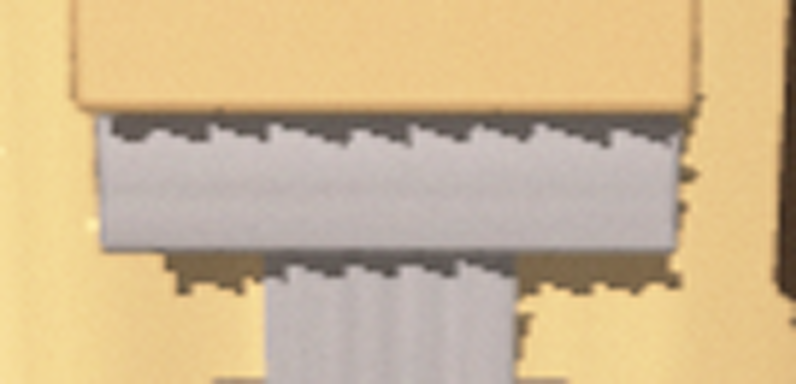

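View pics/s21.png

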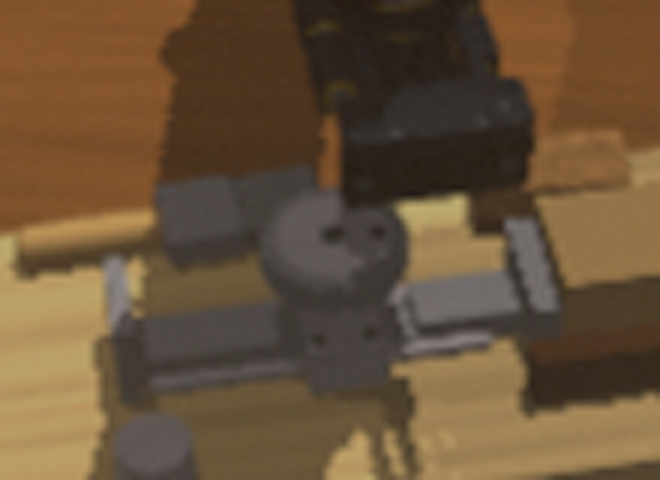

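```bash
sed -i 's/134:152/126:152/;s/cross(s,134/cross(s,126/;s/106:130/100:130/;s/,106,145/,100,145/;s/140:166/130:166/;s/,140,90/,130,90/' meas.py; python3 meas.py 15 17 21
```

```text
15 blank [array([-23.92,  70.83]), array([18.1 , 71.44])] fence [49.04 49.48] rear [array([-24.34,  51.31]), array([17.6 , 51.29])]
17 blank [array([-23.72,  70.91]), array([18.74, 71.46])] fence [49.9  49.47] rear [array([-24.07,  56.42]), array([18.02, 56.38])]
21 blank [array([-23.2 ,  70.93]), array([18.83, 71.06])] fence [49.61 49.27] rear [array([-23.64,  56.38]), array([18.05, 56.49])]
```

```bash
python3 -c "
from cell import env
print(env.sign_off())"
```

```text
the job is handed in; nothing more can be done
None
```

The wheel is loosened and the stop is resting against the blank. However, I did shift the blank during the job, against your instruction, and then moved it back.

- **Wheel:** I loosened it with a closed fingertip in four sweeps round the rim. The dot measured about 795° of turn, which is 2.2 turns, and it had not moved when I looked just before handing in.
- **Stop and blank:** I pushed the stop by its rear tab. The first contact push moved the blank about 1.5 mm forward. I then pushed the blank back from its far end and overshot, leaving it about 2 mm behind its start, so I pushed the stop forward again.
- **Last check (wrist camera):** The blank's end was at jig y of about 71.0 to 71.2 mm, against 71.1 mm before contact, so it is back within about 0.3 mm. It may be turned by roughly 0.5°. The stop shows no gap to the blank.
- **Other things:** The tin, brush and cork block looked undisturbed in the views I took. I took no separate final check of the glue, jar, mug and hammer.
- **Limits:** I signed off at about 46.6 s. The highest force I read was about 12 N. At sign-off the tool was clear of everything, about 29 mm above the wheel.

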